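# Load the pasta tube filler with tongs and wind the nozzles in

### The arm

A 6-joint arm with a two-finger parallel gripper is mounted at the origin on the work surface. World frame = base frame: x ahead of the robot, y to its left, z up, the work surface at z = 0. Lengths are in m, angles in rad, forces in N, time in s.
With the tool pointing down it reaches from about 0.35 to 0.775 m from the base axis. Payload 7.3 kg.
Tool frame: the origin (TCP) lies at the very end of the fingers, on their centre line; the grasp point (between the pads) lies 19 mm behind it; z points along the fingers, y is the line along which they close (so a half turn about z gives the same grasp; the last joint's range is limited). The gripper opens to 92 mm and grips with 3 to 60 N. Pads are 19 mm wide; open, the fingers measure 130 mm over their backs; the gripper's body (75 mm by 190 mm) begins 47 mm behind the grasp point.
Start: joints at [1.072, 0.342, 1.524, -0, 1.275, -0.146], TCP at [0.181, 0.493, 0.227] pointing down, gripper open.
Joint ranges: [-2.53, 2.53], [-0.77, 2.02], [0.04, 2.7], [-1, 4.14], [0.28, 2.66], [-3.11, 3.11]. Speed limits (rad/s): [2.57, 2.57, 3.14, 3.14, 3.14, 3.14].

### API

Orientations are given as [roll, pitch, yaw] about the fixed x, y, z axes, in that order (R = Rz(yaw) Ry(pitch) Rx(roll)).
In Python, from cell import telemetry, eyes, job gives the robot as it stands.
- The arm moves only by the tool apply_moves, never from a script. Its arguments are lists of equal length, an entry for each row: "delta_pos": the shift along the world's x, y, z each as a share of 0.4 m, from -1 to 1, a list of three; "dr": the turn, a rotation vector about the world's x, y, z each as a share of 0.5 rad, from -1 to 1, a list of three; "jaw": the opening, from 0 (shut) to 1 (fully open). A call has 1 to 8 rows; each row is the pose to reach, as a shift and turn from the pose commanded when the call began; what a row does not reach only later rows make up. A row lasts 1/12 s, in which the tool goes at most 41.7 mm and 7.16 degrees, less where a joint would pass 70% of its speed; a pose out of reach is approached as far as the arm can. A call with a number of a shift or a turn outside -1 to 1 is refused whole. A call with a gripper value outside its range is refused whole. The fingers move at their own pace and stop on an object; "force" is the grip in N (left out, the last holds). Time passes only in rows, so rows that repeat a pose let the fingers close. It gives the time, the measured TCP pose, the force, the opening and the grip force at its end, in the units of the state.
- telemetry.observe(): the state, without advancing time (a new reading comes with each control period).
- eyes.read_camera(name): name is "side" or "top"; returns the picture (384x512x3 uint8, red, green, blue); there is no depth.
- eyes.camera_model(name): a dict with "vertical_fov" (degrees; the focal length in pixels is half the picture's height over the tangent of half this angle, whatever the lens; pixels are square), "cx", "cy" (the principal point, pixels), "k1" (the pictures are not rectified: a ray, as slopes to the right and down, at radius r is drawn at 1 + k1 r^2 times it, then the intrinsics apply), "rvec" (rotation vector, rad) and "tvec" (3), from world to camera coordinates, as OpenCV has them. Camera axes: x right, y down, z forward; pixel columns grow to the right and rows downward; lengths in m; the calibration is good to about 2 mm. A picture is of the moment at which its call begins. camera_model takes no time and is no camera call.
- job.hand_in(): hands the job in; it is judged then, once.
The state is a dict: "time": time; "qpos": joint angles; "qvel": joint speeds; "joint_efforts": joint torques, N m; "tool_pos": TCP position; "tool_rot": TCP orientation; "contact_force": force on the tool from outside, world axes, zero at the start; "torque": the same for the moment, N m; "opening": finger opening in m; "grip_force": force on a finger pad.
Only numpy, scipy, OpenCV 4.12 (cv2) and the standard library are available. Lean on these libraries where they do the work, as an engineer would, in place of code of your own. Each camera call takes 0.05 s, during which the arm holds its last target. There are 200 camera calls.

### The job

Get the pasta filler ready: first wind its crank anticlockwise until the nozzle carriage is drawn fully back. Then with the tongs, never with bare fingers, lay every pasta tube from the table lengthwise in a notch row of its own on the green cradle, centred between the two combs with the carriage still back, and stand the tongs upright in their wooden holder again, tips down. Last, wind the crank clockwise until the carriage is right up against its stop, so that each tube sits on its nozzle; leave the jar, cork lid, salt, spoon and ramekin as they are.

Things in the scene. Friction and masses are not known exactly. Their poses are not given: they have to be found in the camera images.
- tube1: A dry wheat-coloured ribbed pasta tube, 100 mm long, squared with bevelled edges, 28 mm across the flats, 22 mm inside, 30 g, lying on the table along its x axis. Origin at its centre, 14 mm above what it lies on. Three or all four of the tubes are present.
- tube2: A dry wheat-coloured ribbed pasta tube, 100 mm long, squared with bevelled edges, 28 mm across the flats, 22 mm inside, 30 g, lying on the table along its x axis. Origin at its centre, 14 mm above what it lies on. Three or all four of the tubes are present.
- tube3: A dry wheat-coloured ribbed pasta tube, 100 mm long, squared with bevelled edges, 28 mm across the flats, 22 mm inside, 30 g, lying on the table along its x axis. Origin at its centre, 14 mm above what it lies on. Three or all four of the tubes are present.
- tube4: A dry wheat-coloured ribbed pasta tube, 100 mm long, squared with bevelled edges, 28 mm across the flats, 22 mm inside, 30 g, lying on the table along its x axis. Origin at its centre, 14 mm above what it lies on. Three or all four of the tubes are present.
- tongs: Steel spring tongs, green tips, 100 g, standing tips down in the holder. Origin midway between the tips at their foot; z points up to the bow, its top 170 mm above. Two flat arms 24 mm wide (along x), pivoted at the bow, lie apart along y and spring open by themselves. Tips 34 mm tall, 24 mm wide, gap 54 mm when free, 71 mm over their outsides.
- tongs_grip (a point): Where to take the tongs, 130 mm above their foot: fingers closing along the tongs' y. The arms measure 55 mm over their backs here when free, 48 mm when the tips hold a tube: 1 mm less here takes 4 mm off the gap of the tips. At a finger opening of 52 mm the spring keeps the tongs in the fingers, tips 43 mm apart; close with 40 to 60 N to pinch a tube.
- holder: Open-topped wooden holder box, 50 mm (x) by 102 mm (y), 85 mm high, walls 6 mm, floor 6 mm thick: the inside is 38 by 90 mm. Origin at the centre of its underside on the table. The tongs stand in it with their y along the holder's y (either way round).
- slot1 (a point): Centre of a notch row of the filler's cradle: where the centre of a loaded tube lies (51 mm above the table, its bevels in the notches). x is the tube's direction, pointing at the nozzle. Two green combs with 45 degree V notches, 12 mm thick, stand 32 mm to either side along x; the tongs' tips pass between them. The four rows are 56 mm apart; the base plate below is 12 mm thick.
- slot2 (a point): Centre of a notch row of the filler's cradle: where the centre of a loaded tube lies (51 mm above the table, its bevels in the notches). x is the tube's direction, pointing at the nozzle. Two green combs with 45 degree V notches, 12 mm thick, stand 32 mm to either side along x; the tongs' tips pass between them. The four rows are 56 mm apart; the base plate below is 12 mm thick.
- slot3 (a point): Centre of a notch row of the filler's cradle: where the centre of a loaded tube lies (51 mm above the table, its bevels in the notches). x is the tube's direction, pointing at the nozzle. Two green combs with 45 degree V notches, 12 mm thick, stand 32 mm to either side along x; the tongs' tips pass between them. The four rows are 56 mm apart; the base plate below is 12 mm thick.
- slot4 (a point): Centre of a notch row of the filler's cradle: where the centre of a loaded tube lies (51 mm above the table, its bevels in the notches). x is the tube's direction, pointing at the nozzle. Two green combs with 45 degree V notches, 12 mm thick, stand 32 mm to either side along x; the tongs' tips pass between them. The four rows are 56 mm apart; the base plate below is 12 mm thick.
- wheel_hub (a point): Centre of the upper face of the black handwheel (68 mm radius, upright axis), 94 mm above the table, on the white gear housing beside the cradle.
- crank_top (a point): Top of the red crank handle that stands upright on the wheel, 52 mm from the hub: 24 mm in diameter, 45 mm high, top 139 mm above the table; it spins freely about its own axis, so it can be pinched from above and led round in a circle.
- wheel (a joint): Handwheel angle in rad, growing as it is wound clockwise seen from above; 8 rad takes the carriage from fully back to its stop.
- carriage (a joint): Travel of the nozzle carriage towards the cradle in m: 0 fully back, about 0.03 at the start, 0.052 against its stop (red blocks), 6.5 mm per rad of the wheel. It carries four level nozzles 10 mm in diameter and 44 mm long, one for each row at tube-centre height; their tips are 72 mm from the row centres at 0 and 20 mm at the stop.
- cork_lid: Loose cork lid, 68 mm across, 22 mm high, not part of the job.
- ramekin: White bowl, 80 mm across, 45 mm high, not part of the job.
- spoon: Wooden spoon, 220 mm, not part of the job.
- salt: White salt shaker, 44 mm across, 89 mm high, not part of the job.
- jar_low: Low glass jar of pasta with a cork stopper, 90 mm across, 115 mm high, not part of the job.
Not all that is in view belongs to the job. Of the things shaped like the tongs, the steel one is meant. Leave any purple look-alike of the tube2 alone.

How it is judged:
By the outcome, as a careful person would: the job done as asked, in the order asked, and still so for the second after the job is handed in, with the robot touching nothing.
Of tube1, tube2, tube3, tube4 only 3 to 4 are there at a start; the rules pass over those that are not, and their reading is None.
At some moment in a run one of tube1, tube2, tube3, tube4 may be knocked a few centimetres aside while the robot is not near it.
It also fails if it takes over 210 s, if anything falls off the work surface, if the arm or the gripper's body presses on something with over 40 N, if the wrist force passes 120 N, or if a joint passes its speed limit or range.

## Working session

There is one attempt and no reset: what is moved stays moved. The work goes in short steps, Python scripts to look and compute and a tool call to move; the robot and the scene stay as the last step left them, time stands still between calls to the robot, and variables do not carry over. Pictures are saved under pics/ and viewed, at most 14 in all, crops included, and the job is handed in when it is done.

Besides the shell and the picture viewer there is one more tool, called after "Call:" by a JSON object that holds its "name" and its "arguments". apply_moves: Moves the arm, as the interface text tells. Its arguments: {"type":"object","properties":{"delta_pos":{"type":"array"},"dr":{"type":"array"},"jaw":{"type":"array"},"force":{"type":"number"}},"required":["delta_pos","dr","jaw"]}

```bash
mkdir -p pics; ls; cat > h.py <<'E'
import numpy as np, cv2
from cell import telemetry, eyes, job
def cam(n):
    m=eyes.camera_model(n); f=192/np.tan(np.radians(m["vertical_fov"])/2)
    R=cv2.Rodrigues(np.array(m["rvec"],float))[0]; t=np.array(m["tvec"],float)
    K=np.array([[f,0,m["cx"]],[0,f,m["cy"]],[0,0,1]]); return K,np.array([m["k1"],0,0,0,0.]),R,t
def ray(n,p):
    K,D,R,t=cam(n); u=cv2.undistortPoints(np.array(p,float).reshape(-1,1,2),K,D).reshape(-1,2)
    d=np.c_[u,np.ones(len(u))]@R; return -R.T@t,d
def onz(n,p,z):
    c,d=ray(n,p); return c+d*((z-c[2])/d[:,2])[:,None]
def pix(n,P):
    K,D,R,t=cam(n); return cv2.projectPoints(np.array(P,float).reshape(-1,1,3),cv2.Rodrigues(R)[0],t,K,D)[0].reshape(-1,2)
def shot(n,name,box=None,s=1):
    im=eyes.read_camera(n); o=im
    if box: o=im[box[1]:box[3],box[0]:box[2]]
    o=cv2.resize(o,None,fx=s,fy=s,interpolation=cv2.INTER_CUBIC); cv2.imwrite(f"pics/{name}.png",o[:,:,::-1]); return im
E
python3 - <<'E'
from h import *
for n in("top","side"):
    im=shot(n,n+"0",None,1.5); np.save(n+"0.npy",im); print(eyes.camera_model(n)); print(-cam(n)[2].T@cam(n)[3])
print(telemetry.observe())
E
```

```text
pics
{'vertical_fov': 44.41274360400989, 'cx': 260.40413906052544, 'cy': 197.03178865268328, 'k1': -0.14931839276988235, 'rvec': array([ 2.10017458, -2.138985  ,  0.14367193]), 'tvec': array([0.01989253, 0.50070514, 1.3204788 ])}
[ 0.27414049 -0.03027339  1.38517007]
{'vertical_fov': 46.71425487533307, 'cx': 257.37310703811534, 'cy': 188.2694357936633, 'k1': -0.15896912995873896, 'rvec': array([ 2.22130528, -0.66484795,  0.2729712 ]), 'tvec': array([-0.42318339,  0.25496538,  1.09141032])}
[ 0.0208369  -0.77672957  0.91187994]
{'time': 0.1, 'qpos': array([ 1.07197478e+00,  3.42624084e-01,  1.52491677e+00,  8.79395500e-06,
        1.27539170e+00, -1.46005671e-01]), 'qvel': array([-0.00024042, -0.00100737, -0.00369079, -0.00191535, -0.00055472,
        0.00104608]), 'joint_efforts': array([ 8.01401347e-04, -4.32008493e+01, -2.44692421e+01,  7.18557788e-02,
        5.27309580e-02, -7.23418270e-05]), 'tool_pos': array([0.18121545, 0.49235135, 0.22613114]), 'tool_rot': array([-3.14026824e+00, -2.03258455e-04,  2.78877407e+00]), 'contact_force': array([ 0.13361021, -0.03621262, -0.29518379]), 'torque': array([-0.03571703, -0.02072984, -0.01151074]), 'grip_force': 0.0, 'opening': 0.09191591864866733}
```

View pics/top0.png

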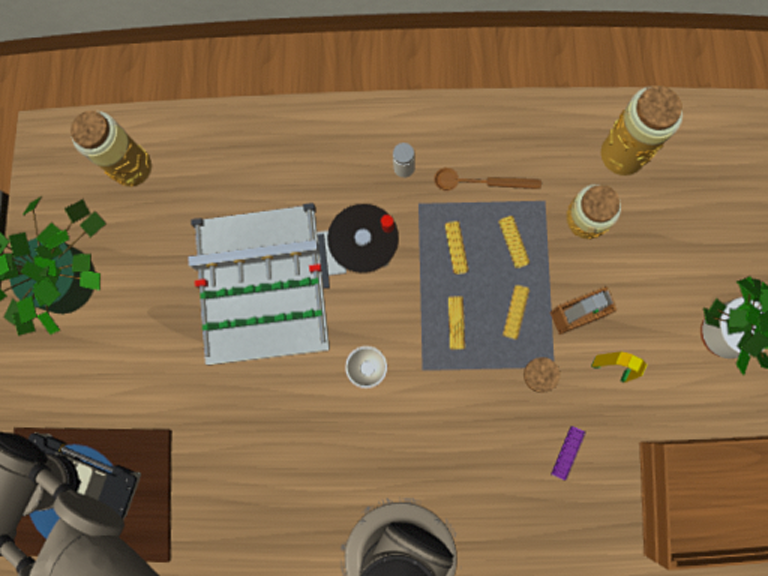

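View pics/side0.png

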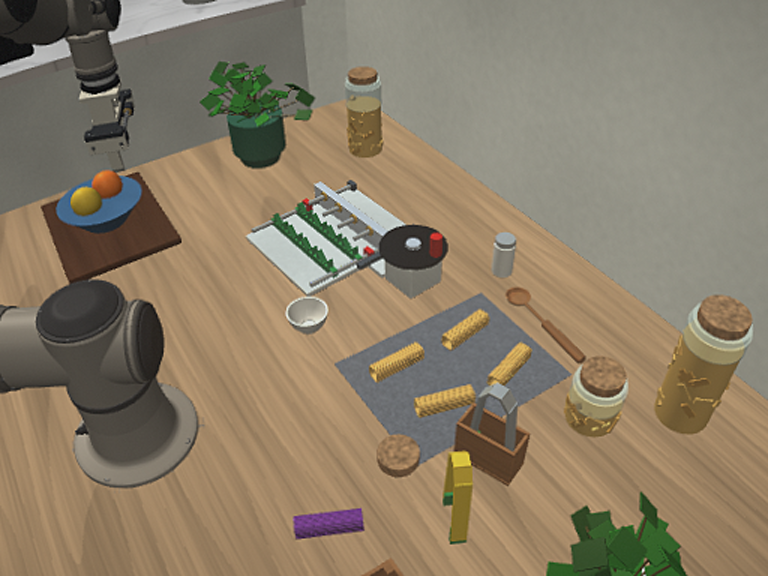

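```bash
python3 - <<'E'
from h import *
im=np.load("top0.npy"); o=cv2.resize(im[130:250,120:270],None,fx=5,fy=5,interpolation=cv2.INTER_CUBIC); cv2.imwrite("pics/cr.png",o[:,:,::-1])
h=cv2.cvtColor(im,cv2.COLOR_RGB2HSV)
def blobs(lo,hi,amin,n="top",hh=h):
    m=cv2.inRange(hh,lo,hi); k,l,s,c=cv2.connectedComponentsWithStats(m)
    return [(i,s[i],c[i],l==i) for i in range(1,k) if s[i][4]>=amin]
print("tubes")
m=cv2.inRange(h,(18,110,120),(32,255,255)); m[:, :275]=0;m[:,372:]=0;m[:130]=0;m[245:]=0
m=cv2.morphologyEx(m,cv2.MORPH_CLOSE,np.ones((5,5),np.uint8))
for c in cv2.findContours(m,0,2)[0]:
    if cv2.contourArea(c)<150: continue
    P=onz("top",c.reshape(-1,2),.02)[:,:2]; r=cv2.minAreaRect((P*1000).astype(np.float32)); b=cv2.boxPoints(r)
    e=[b[1]-b[0],b[2]-b[1]]; e=max(e,key=np.linalg.norm); print(np.round(r[0],1),np.round(r[1],1),round(np.degrees(np.arctan2(e[1],e[0]))%180,1))
print("red")
for lo in(0,170):
  for i,s,c,_ in blobs((lo,150,80),(lo+9,255,255),8): print(s,c,onz("top",c,.139)[0],onz("top",c,.05)[0])
print("black wheel")
for i,s,c,mk in blobs((0,0,0),(180,120,60),900):
    if 200<c[0]<280 and c[1]<200:
        cn=cv2.findContours(mk.astype(np.uint8),0,2)[0][0]; P=onz("top",cn.reshape(-1,2),.094)[:,:2].astype(np.float32); print(s,c,cv2.minEnclosingCircle(P))
print("holder brown")
im2=cv2.resize(im[170:260,340:440],None,fx=5,fy=5,interpolation=cv2.INTER_CUBIC); cv2.imwrite("pics/ho.png",im2[:,:,::-1])
E
```

```text
tubes
[ 449.1 -115.2] [ 29.2 100.2] 178.8
[ 469.  -232.5] [ 29.  104.1] 163.8
[ 600. -119.] [105.3  28.2] 9.0
[ 609.8 -234.8] [104.7  30.9] 16.7
red
[253 143  10  12  76] [257.51315789 147.81578947] [0.62161236 0.01356843 0.139     ] [0.64642839 0.01669956 0.05      ]
[206 176   8   5  29] [209.62068966 178.20689655] [0.53950416 0.1452346  0.139     ] [0.55845612 0.15776918 0.05      ]
[129 186   9   5  31] [133.22580645 188.09677419] [0.51696765 0.35762244 0.139     ] [0.53431008 0.3853255  0.05      ]
black wheel
[ 219  136   46   46 1439] [240.51563586 159.06532314] ((0.6049996018409729, 0.06089533492922783), 0.06638916581869125)
holder brown
```

View pics/cr.png

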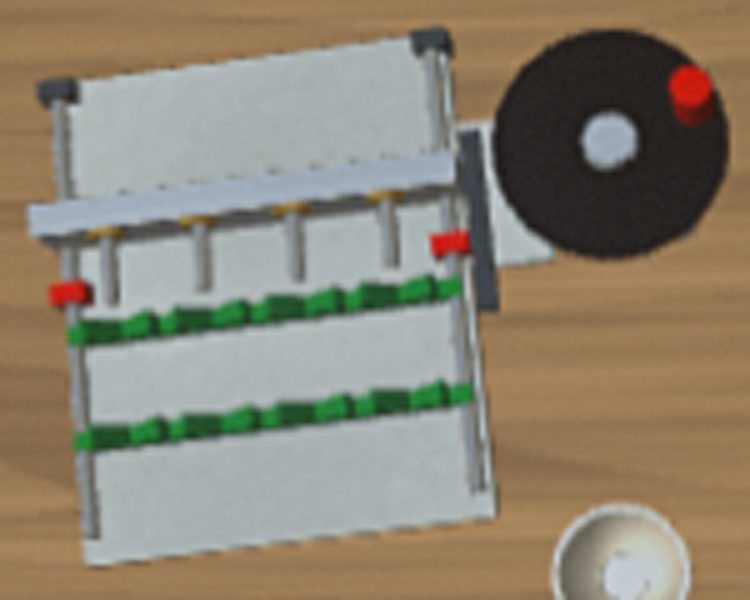

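View pics/ho.png

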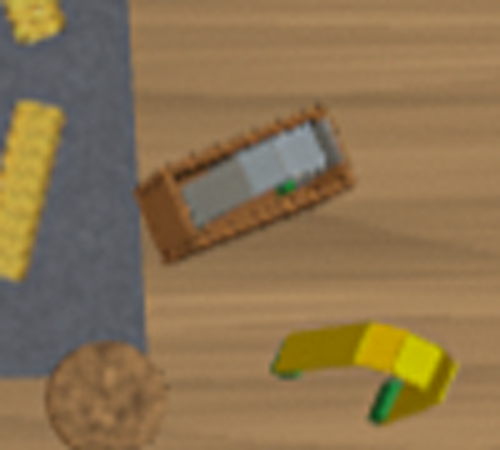

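The top view shows the cradle at (155,195), with nozzles pointing down-picture and the wheel at (240,159). The four wheat tubes are on the mat, and the purple one at (378,302) is the decoy. For tongs there are two candidates: the steel pair in the wooden holder at (390,206), and a yellow pair at (413,243). The steel pair fits the description. Next, one enlarged side crop to confirm and triangulate.

```bash
python3 - <<'E'
from h import *
im=np.load("side0.npy")
a=cv2.resize(im[115:200,160:310],None,fx=5,fy=5,interpolation=cv2.INTER_CUBIC)
b=cv2.resize(im[250:325,290:360],None,fx=5,fy=5,interpolation=cv2.INTER_CUBIC)
cv2.imwrite("pics/s1.png",a[:,:,::-1]);cv2.imwrite("pics/s2.png",b[:,:,::-1])
E
```

```text
(no output)
```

View pics/s1.png

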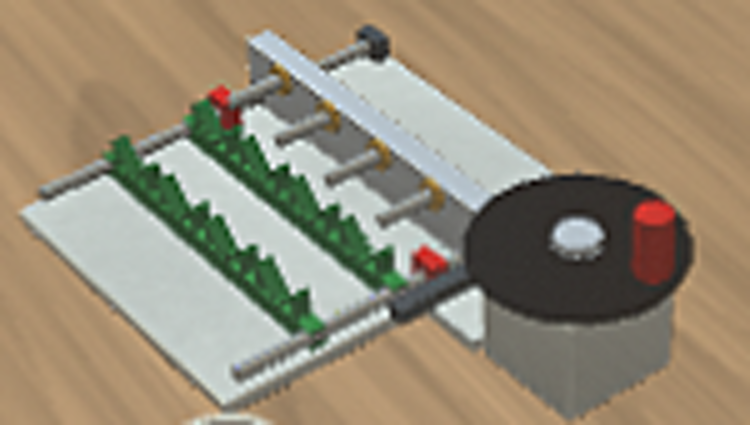

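View pics/s2.png

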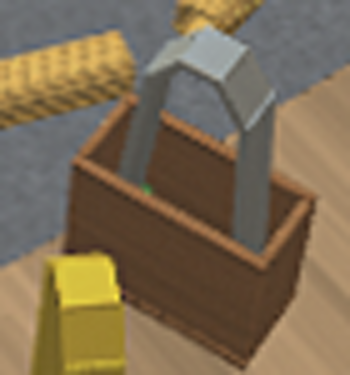

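Side crops: the steel tongs stand in the wooden box, bow top at (333,261) in side pixels, with green tips inside. Next I triangulate the cradle and the holder.

```bash
cat >> h.py <<'E'
def tri(a,b):
    (c1,d1),(c2,d2)=ray("top",a),ray("side",b); out=[]
    for u,v in zip(d1,d2):
        s=np.linalg.lstsq(np.c_[u,-v],c2-c1,rcond=None)[0]; p,q=c1+s[0]*u,c2+s[1]*v
        out.append([*((p+q)/2),np.linalg.norm(p-q)])
    return np.array(out)
E
python3 - <<'E'
from h import *
np.set_printoptions(precision=4,suppress=True)
T=lambda l,o=(120,130):(np.array(l)-2)/5+o
tips=T([(112,303),(205,290),(298,280),(392,267)])
print("tips z.053",onz("top",tips,.053)); 
print("bases",onz("top",T([(107,237),(200,223),(293,212),(386,200)]),.053))
print("tri tips",tri(tips[1:],T([(278,137),(330,180),(382,222)],(160,115))))
pl=T([(88,565),(495,517)]);print("plate",onz("top",pl,.012),tri(pl,T([(22,212),(225,408)],(160,115))))
cb=T([(70,335),(462,287),(78,440),(471,393)]);print("comb land",tri(cb,T([(197,115),(402,285),(112,150),(318,325)],(160,115)))); print(onz("top",cb,.057))
ho=T([(178,172),(320,105),(352,180),(200,250)],(340,170)); hs=T([(75,158)],(290,250))
print("holder",onz("top",ho,.085),onz("top",ho,.085).mean(0)); H=onz("side",T([(132,97),(317,198),(265,265),(75,158)],(290,250)),.085);print(H,H.mean(0))
print("holder bottom",onz("top",T([(137,190),(165,263)],(340,170)),0))
print("bow",onz("top",T([(282,146),(320,124),(332,150),(293,172)],(340,170)),.17),onz("side",T([(180,52),(205,28),(248,48),(222,80)],(290,250)),.17))
w=[np.array([[608,140]])];print("hub",onz("top",T([(610,140)]),.097),onz("side",T([(578,235)],(160,115)),.097))
print("crank",onz("top",T([(691,86)]),.139),onz("side",T([(655,214)],(160,115)),.139))
E
```

```text
tips z.053 [[0.5268 0.3576 0.053 ]
 [0.5333 0.302  0.053 ]
 [0.538  0.2467 0.053 ]
 [0.5444 0.1914 0.053 ]]
bases [[0.5665 0.3618 0.053 ]
 [0.5735 0.3059 0.053 ]
 [0.5787 0.2503 0.053 ]
 [0.5845 0.1953 0.053 ]]
tri tips [[0.534  0.3015 0.0538 0.0017]
 [0.5405 0.2468 0.0494 0.004 ]
 [0.5469 0.1916 0.0482 0.0033]]
plate [[0.3763 0.3805 0.012 ]
 [0.4015 0.1362 0.012 ]] [[0.3775 0.381  0.0093 0.0021]
 [0.4028 0.1367 0.0062 0.0016]]
comb land [[0.5148 0.3897 0.0272 0.0043]
 [0.5378 0.1533 0.0275 0.0026]
 [0.4493 0.3831 0.0293 0.0002]
 [0.4743 0.1475 0.0294 0.0031]]
[[0.5076 0.3812 0.057 ]
 [0.5308 0.1498 0.057 ]
 [0.4456 0.3747 0.057 ]
 [0.4688 0.1445 0.057 ]]
holder [[ 0.4672 -0.3119  0.085 ]
 [ 0.5036 -0.3952  0.085 ]
 [ 0.4605 -0.4107  0.085 ]
 [ 0.423  -0.3219  0.085 ]] [ 0.4636 -0.3599  0.085 ]
[[ 0.4686 -0.3084  0.085 ]
 [ 0.502  -0.4003  0.085 ]
 [ 0.4596 -0.4142  0.085 ]
 [ 0.4256 -0.3213  0.085 ]] [ 0.464  -0.3611  0.085 ]
holder bottom [[ 0.4695 -0.305   0.    ]
 [ 0.4254 -0.3195  0.    ]]
bow [[ 0.4672 -0.3495  0.17  ]
 [ 0.4785 -0.3707  0.17  ]
 [ 0.4645 -0.3762  0.17  ]
 [ 0.4532 -0.3545  0.17  ]] [[ 0.4543 -0.3491  0.17  ]
 [ 0.4716 -0.345   0.17  ]
 [ 0.4797 -0.3638  0.17  ]
 [ 0.4595 -0.3709  0.17  ]]
hub [[0.6058 0.0605 0.097 ]] [[0.6078 0.0611 0.097 ]]
crank [[0.6245 0.0127 0.139 ]] [[0.6243 0.0093 0.139 ]]
```

Call:
{"name": "apply_moves", "arguments": {"delta_pos": [[0.554,-0.602,0],[0.554,-0.602,0],[0.554,-0.602,0],[0.554,-0.602,0],[0.554,-0.602,0],[0.554,-0.602,0],[0.554,-0.602,0],[0.554,-0.602,0]], "dr": [[0,0,0],[0,0,0],[0,0,0],[0,0,0],[0,0,0],[0,0,0],[0,0,0],[0,0,0]], "jaw": [0.8,0.8,0.8,0.8,0.8,0.8,0.8,0.8], "force": 30}}

```text
time: 0.77
tool_pos: [0.4042, 0.2497, 0.2266]
tool_rot: [-3.141, 0.0, 2.788]
contact_force: [-0.1, 1.3, 0.8]
opening: 0.0735
grip_force: 0.0
```

Call:
{"name": "apply_moves", "arguments": {"delta_pos": [[0.554,-0.602,0],[0.554,-0.602,0],[0.554,-0.602,0],[0.554,-0.602,0],[0.554,-0.602,0],[0.554,-0.602,0],[0.554,-0.602,0],[0.554,-0.602,0]], "dr": [[0,0,0],[0,0,0],[0,0,0],[0,0,0],[0,0,0],[0,0,0],[0,0,0],[0,0,0]], "jaw": [0.8,0.8,0.8,0.8,0.8,0.8,0.8,0.8]}}

```text
time: 1.43
tool_pos: [0.6258, 0.0086, 0.2261]
tool_rot: [-3.141, -0.001, 2.788]
contact_force: [1.5, -0.1, 0.5]
opening: 0.0732
grip_force: 0.0
```

Call:
{"name": "apply_moves", "arguments": {"delta_pos": [[0,0,-0.1],[0,0,-0.2],[0,0,-0.305],[0,0,-0.305],[0,0,-0.305],[0,0,-0.305],[0,0,-0.305],[0,0,-0.305]], "dr": [[0,0,0],[0,0,0],[0,0,0],[0,0,0],[0,0,0],[0,0,0],[0,0,0],[0,0,0]], "jaw": [0.8,0.8,0.8,0.8,0.1,0.1,0.1,0.1], "force": 30}}

```text
time: 2.1
tool_pos: [0.6258, 0.0112, 0.1075]
tool_rot: [3.14, 0.004, 2.789]
contact_force: [-0.6, 0.8, -0.8]
opening: 0.0512
grip_force: 0.0
```

Call:
{"name": "apply_moves", "arguments": {"delta_pos": [[0,0,0],[0,0,0],[0,0,0],[0,0,0],[0,0,0],[0,0,0]], "dr": [[0,0,0],[0,0,0],[0,0,0],[0,0,0],[0,0,0],[0,0,0]], "jaw": [0.1,0.1,0.1,0.1,0.1,0.1]}}

```text
time: 2.6
tool_pos: [0.6246, 0.0113, 0.1051]
tool_rot: [3.141, 0.0, 2.789]
contact_force: [-1.0, 0.9, 4.3]
opening: 0.0235
grip_force: 30.0
```

```bash
python3 - <<'E'
from h import *
print(telemetry.observe())
hub=np.array([.6058,.0608]);a0=np.arctan2(.0114-hub[1],.6242-hub[0]);r=.052;print(a0, np.hypot(.0114-hub[1],.6242-hub[0]))
P=[np.round((hub+r*np.array([np.cos(a0+.2*k),np.sin(a0+.2*k)])-[.6242,.0114])/.4,3).tolist() for k in range(0,26)]
print(P)
E
```

```text
{'time': 2.6, 'qpos': array([-1.04737197e-01,  6.32121665e-01,  1.39224097e+00,  3.18403237e-04,
        1.11703614e+00, -1.32291927e+00]), 'qvel': array([ 1.05356437e-04,  2.07785217e-03, -2.75333394e-05,  1.06225017e-03,
       -6.66950965e-04,  4.69038752e-05]), 'joint_efforts': array([-6.48454819e-01, -5.34496629e+01, -2.19908828e+01, -2.48865662e-01,
       -2.82898424e-01,  7.20344742e-04]), 'tool_pos': array([0.62459678, 0.01125372, 0.10507964]), 'tool_rot': array([3.14126763e+00, 1.17712265e-04, 2.78883884e+00]), 'contact_force': array([-0.96442266,  0.90141877,  4.27997755]), 'torque': array([0.14534862, 0.127411  , 0.06036674]), 'grip_force': 30.000503361225128, 'opening': 0.023521284314491003}
-1.2142459015439448 0.05271546262720265
[[-0.001, 0.002], [0.023, 0.013], [0.043, 0.029], [0.06, 0.049], [0.073, 0.071], [0.081, 0.096], [0.084, 0.122], [0.082, 0.148], [0.074, 0.172], [0.062, 0.195], [0.046, 0.215], [0.026, 0.232], [0.003, 0.244], [-0.022, 0.251], [-0.048, 0.253], [-0.074, 0.251], [-0.098, 0.242], [-0.121, 0.23], [-0.141, 0.213], [-0.156, 0.192], [-0.168, 0.169], [-0.174, 0.144], [-0.176, 0.118], [-0.172, 0.092], [-0.163, 0.068], [-0.15, 0.045]]
```

Call:
{"name": "apply_moves", "arguments": {"delta_pos": [[0.023,0.013,0],[0.043,0.029,0],[0.06,0.049,0],[0.073,0.071,0],[0.081,0.096,0],[0.084,0.122,0],[0.082,0.148,0],[0.074,0.172,0]], "dr": [[0,0,0],[0,0,0],[0,0,0],[0,0,0],[0,0,0],[0,0,0],[0,0,0],[0,0,0]], "jaw": [0.1,0.1,0.1,0.1,0.1,0.1,0.1,0.1]}}

```text
time: 3.27
tool_pos: [0.6537, 0.0799, 0.105]
tool_rot: [-3.14, -0.001, 2.789]
contact_force: [-5.2, -3.7, 7.4]
opening: 0.0232
grip_force: 30.0
```

Call:
{"name": "apply_moves", "arguments": {"delta_pos": [[-0.012,0.023,0],[-0.028,0.043,0],[-0.048,0.06,0],[-0.071,0.072,0],[-0.096,0.079,0],[-0.122,0.081,0],[-0.148,0.079,0],[-0.172,0.07,0]], "dr": [[0,0,0],[0,0,0],[0,0,0],[0,0,0],[0,0,0],[0,0,0],[0,0,0],[0,0,0]], "jaw": [0.1,0.1,0.1,0.1,0.1,0.1,0.1,0.1]}}

```text
time: 3.93
tool_pos: [0.5862, 0.108, 0.1051]
tool_rot: [3.141, 0.003, 2.789]
contact_force: [3.8, -1.7, 1.0]
opening: 0.0233
grip_force: 30.0
```

Call:
{"name": "apply_moves", "arguments": {"delta_pos": [[-0.023,-0.012,0],[-0.043,-0.029,0],[-0.058,-0.05,0],[-0.07,-0.073,0],[-0.076,-0.098,0],[-0.078,-0.124,0]], "dr": [[0,0,0],[0,0,0],[0,0,0],[0,0,0],[0,0,0],[0,0,0]], "jaw": [0.1,0.1,0.1,0.1,0.1,0.1]}}

```text
time: 4.43
tool_pos: [0.5536, 0.0579, 0.1051]
tool_rot: [3.141, -0.001, 2.789]
contact_force: [0.5, 2.0, 4.3]
opening: 0.0232
grip_force: 30.0
```

```bash
python3 - <<'E'
from h import *
shot("top","w1",(120,130,270,250),4)
hub=np.array([.6058,.0608]);p=telemetry.observe()["tool_pos"][:2]-hub;print(np.arctan2(p[1],p[0])+2*np.pi+1.214,np.hypot(*p))
E
```

```text
4.45007483323299 0.05223968548519844
```

View pics/w1.png

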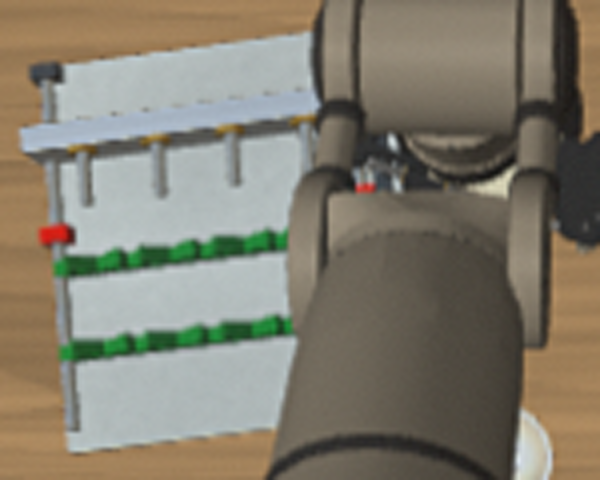

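Call:
{"name": "apply_moves", "arguments": {"delta_pos": [[0.001,-0.007,0],[0.001,-0.013,0],[0.001,-0.013,0]], "dr": [[0,0,0],[0,0,0],[0,0,0]], "jaw": [0.1,0.1,0.1]}}

```text
time: 4.73
tool_pos: [0.554, 0.054, 0.105]
tool_rot: [3.139, -0.002, 2.788]
contact_force: [-3.5, 8.0, 7.2]
opening: 0.0232
grip_force: 30.0
```

Call:
{"name": "apply_moves", "arguments": {"delta_pos": [[0.001,-0.007,0],[0.003,-0.013,0],[0.003,-0.013,0]], "dr": [[0,0,0],[0,0,0],[0,0,0]], "jaw": [0.1,0.1,0.1]}}

```text
time: 4.98
tool_pos: [0.554, 0.0535, 0.105]
tool_rot: [3.133, -0.007, 2.788]
contact_force: [-6.8, 26.5, 10.6]
opening: 0.0237
grip_force: 30.0
```

Call:
{"name": "apply_moves", "arguments": {"delta_pos": [[-0.003,0.013,0],[-0.003,0.013,0],[-0.003,0.013,0],[-0.003,0.013,0],[-0.003,0.013,0.1],[-0.003,0.013,0.2],[-0.003,0.013,0.3],[-0.003,0.013,0.3]], "dr": [[0,0,0],[0,0,0],[0,0,0],[0,0,0],[0,0,0],[0,0,0],[0,0,0],[0,0,0]], "jaw": [0.1,0.6,0.6,0.6,0.6,0.6,0.6,0.6]}}

```text
time: 5.65
tool_pos: [0.5583, 0.0522, 0.2327]
tool_rot: [3.138, 0.013, 2.788]
contact_force: [1.1, -0.3, 0.7]
opening: 0.0549
grip_force: 0.0
```

Call:
{"name": "apply_moves", "arguments": {"delta_pos": [[-0.111,-0.517,0],[-0.111,-0.517,0],[-0.111,-0.517,0],[-0.111,-0.517,0],[-0.111,-0.517,0],[-0.111,-0.517,0]], "dr": [[0,0,0.8],[0,0,0.8],[0,0,0.8],[0,0,0.8],[0,0,0.8],[0,0,0.8]], "jaw": [1,1,1,1,1,1]}}

```text
time: 6.15
tool_pos: [0.5088, -0.159, 0.2242]
tool_rot: [-3.14, -0.001, -3.098]
contact_force: [-0.2, 1.0, -0.1]
opening: 0.0893
grip_force: 0.0
```

Call:
{"name": "apply_moves", "arguments": {"delta_pos": [[-0.111,-0.517,0],[-0.111,-0.517,0],[-0.111,-0.517,0],[-0.111,-0.517,0],[-0.111,-0.517,0],[-0.111,-0.517,0],[-0.111,-0.517,0]], "dr": [[0,0,0.63],[0,0,0.63],[0,0,0.63],[0,0,0.63],[0,0,0.63],[0,0,0.63],[0,0,0.63]], "jaw": [1,1,1,1,1,1,1]}}

```text
time: 6.73
tool_pos: [0.4641, -0.3641, 0.2236]
tool_rot: [3.141, -0.001, -2.785]
contact_force: [-0.2, 0.5, -0.1]
opening: 0.092
grip_force: 0.0
```

```bash
python3 - <<'E'
from h import *
o=telemetry.observe();print(o["tool_pos"],o["tool_rot"],o["qpos"])
a=shot("side","q",(270,200,400,330),4.5); b=shot("top","q2",(330,150,460,280),4.5)
im=np.hstack([cv2.imread("pics/q.png"),cv2.imread("pics/q2.png")]); im=cv2.resize(im,None,fx=.68,fy=.68); cv2.imwrite("pics/q3.png",im)
E
```

```text
[ 0.4641186  -0.3640778   0.22357692] [ 3.14114909e+00 -9.87030978e-04 -2.78463304e+00] [-7.94677573e-01  4.64812709e-01  1.34134123e+00 -7.41355737e-04
  1.33624566e+00 -2.72226071e+00]
```

View pics/q3.png

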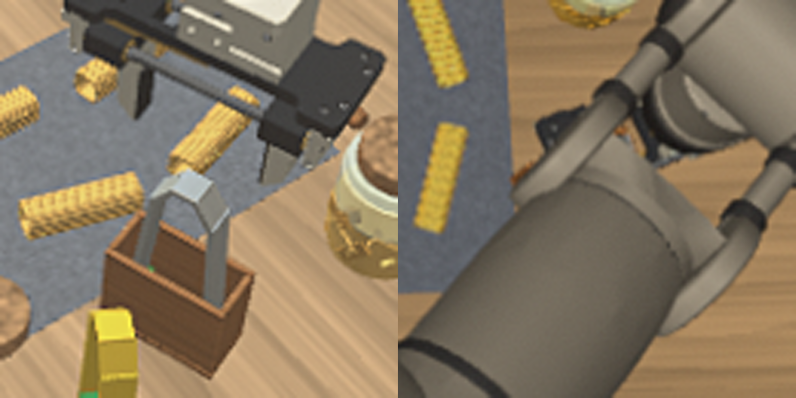

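Call:
{"name": "apply_moves", "arguments": {"delta_pos": [[0,0,-0.09],[0,0,-0.18],[0,0,-0.27],[0,0,-0.27],[0,0,-0.27],[0,0,-0.27],[0,0,-0.27],[0,0,-0.27]], "dr": [[0,0,0],[0,0,0],[0,0,0],[0,0,0],[0,0,0],[0,0,0],[0,0,0],[0,0,0]], "jaw": [1,1,1,1,0.565,0.565,0.565,0.565], "force": 45}}

```text
time: 7.5
tool_pos: [0.4669, -0.3612, 0.1193]
tool_rot: [-3.138, 0.002, -2.779]
contact_force: [-1.0, -0.5, -0.3]
opening: 0.0699
grip_force: 0.0
```

Call:
{"name": "apply_moves", "arguments": {"delta_pos": [[0,0,0],[0,0,0],[0,0,0],[0,0,0]], "dr": [[0,0,0],[0,0,0],[0,0,0],[0,0,0]], "jaw": [0.565,0.565,0.565,0.565]}}

```text
time: 7.83
tool_pos: [0.4665, -0.3616, 0.1177]
tool_rot: [-3.138, 0.001, -2.779]
contact_force: [1.1, -2.1, 3.3]
opening: 0.052
grip_force: 15.4
```

Call:
{"name": "apply_moves", "arguments": {"delta_pos": [[0,0,0.07],[0,0,0.14],[0,0,0.21],[0,0,0.275],[0,0,0.275],[0,0,0.275]], "dr": [[0,0,0],[0,0,0],[0,0,0],[0,0,0],[0,0,0],[0,0,0]], "jaw": [0.565,0.565,0.565,0.565,0.565,0.565]}}

```text
time: 8.33
tool_pos: [0.466, -0.3607, 0.2279]
tool_rot: [-3.14, 0.001, -2.779]
contact_force: [0.2, -0.3, -0.5]
opening: 0.052
grip_force: 11.7
```

```bash
python3 - <<'E'
from h import *
o=telemetry.observe();print(o["tool_pos"],o["tool_rot"],o["opening"],o["grip_force"])
a=shot("side","t1",(270,160,400,300),4); 
im=a;h=cv2.cvtColor(im,cv2.COLOR_RGB2HSV); m=cv2.inRange(h,(45,80,40),(85,255,255)); k,l,s,c=cv2.connectedComponentsWithStats(m)
for i in range(1,k):
    if s[i][4]>6 and 270<c[i][0]<400 and c[i][1]<320: print(s[i],c[i])
# expected positions of tip centres
p=o["tool_pos"]; y=o["tool_rot"][2]; d=np.array([-np.sin(y),np.cos(y),0])
f=p+[0,0,19e-3-.130]
print(pix("side",[f+d*.027+[0,0,.017],f-d*.027+[0,0,.017],f]))
E
```

```text
[ 0.46602314 -0.36068071  0.22788917] [-3.13977725e+00  1.05048257e-03 -2.77942623e+00] 0.05199770328432974 11.707293838262558
[317 259  10  17  78] [321.75641026 266.8974359 ]
[336 272   4  14  34] [337.29411765 279.52941176]
[[342.46619671 277.21774475]
 [320.93095934 265.8864201 ]
 [330.81623356 276.21343088]]
```

View pics/t1.png

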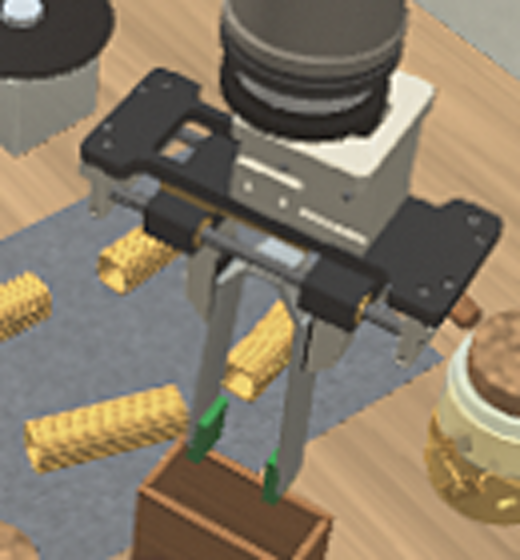

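Call:
{"name": "apply_moves", "arguments": {"delta_pos": [[0.008,0.05,0],[0.008,0.15,0],[0.008,0.25,0],[0.008,0.32,0],[0.008,0.32,0],[0.008,0.32,0]], "dr": [[0,0,-0.25],[0,0,-0.5],[0,0,-0.75],[0,0,-1],[0,0,-1],[0,0,-1]], "jaw": [0.565,0.565,0.565,0.565,0.565,0.565]}}

```text
time: 8.88
tool_pos: [0.4685, -0.2309, 0.2255]
tool_rot: [3.14, -0.003, 3.008]
contact_force: [0.2, -0.1, -1.0]
opening: 0.0519
grip_force: 11.7
```

Call:
{"name": "apply_moves", "arguments": {"delta_pos": [[0,0,0],[0,0,-0.08],[0,0,-0.16],[0,0,-0.22],[0,0,-0.28],[0,0,-0.28],[0,0,-0.28]], "dr": [[0,0,-0.25],[0,0,-0.29],[0,0,-0.29],[0,0,-0.29],[0,0,-0.29],[0,0,-0.29],[0,0,-0.29]], "jaw": [0.565,0.565,0.565,0.565,0.565,0.565,0.565]}}

```text
time: 9.47
tool_pos: [0.4681, -0.2331, 0.1134]
tool_rot: [3.141, -0.004, 2.859]
contact_force: [0.4, 0.2, -0.5]
opening: 0.0523
grip_force: 11.1
```

Call:
{"name": "apply_moves", "arguments": {"delta_pos": [[0,0,0],[0,0,0],[0,0,0],[0,0,0]], "dr": [[0,0,0],[0,0,0],[0,0,0],[0,0,0]], "jaw": [0.5,0.45,0.45,0.45], "force": 50}}

```text
time: 9.8
tool_pos: [0.4694, -0.2329, 0.1157]
tool_rot: [-3.141, 0.002, 2.859]
contact_force: [-0.7, 0.6, -0.7]
opening: 0.0479
grip_force: 50.0
```

Call:
{"name": "apply_moves", "arguments": {"delta_pos": [[0,0,0.1],[0,0,0.2],[0.01,0.1,0.3],[0.02,0.2,0.375],[0.03,0.3,0.375],[0.035,0.4,0.375],[0.041,0.5,0.375],[0.041,0.6,0.375]], "dr": [[0,0,0],[0,0,0],[0,0,0.2],[0,0,0.4],[0,0,0.6],[0,0,0.77],[0,0,0.77],[0,0,0.77]], "jaw": [0.45,0.45,0.45,0.45,0.45,0.45,0.45,0.45]}}

```text
time: 10.47
tool_pos: [0.4852, -0.004, 0.266]
tool_rot: [-3.141, 0.003, -3.039]
contact_force: [0.9, 0.3, -1.5]
opening: 0.048
grip_force: 50.0
```

Call:
{"name": "apply_moves", "arguments": {"delta_pos": [[0,0.1,0],[0,0.2,0],[0,0.3,0],[0,0.4,0],[0,0.5,0],[0,0.6,0],[0,0.7,0],[0,0.8,0]], "dr": [[0,0,0],[0,0,0],[0,0,0],[0,0,0],[0,0,0],[0,0,0],[0,0,0],[0,0,0]], "jaw": [0.45,0.45,0.45,0.45,0.45,0.45,0.45,0.45]}}

```text
time: 11.13
tool_pos: [0.4846, 0.3163, 0.2654]
tool_rot: [3.141, 0.001, -3.039]
contact_force: [1.4, -0.7, -0.1]
opening: 0.0479
grip_force: 50.0
```

Call:
{"name": "apply_moves", "arguments": {"delta_pos": [[0,0.066,0],[0,0.066,0],[0,0.066,-0.05],[0,0.066,-0.1],[0,0.066,-0.15],[0,0.066,-0.15],[0,0.066,-0.15]], "dr": [[0,0,0],[0,0,0],[0,0,0],[0,0,0],[0,0,0],[0,0,0],[0,0,0]], "jaw": [0.45,0.45,0.45,0.45,0.45,0.45,0.45]}}

```text
time: 11.72
tool_pos: [0.4849, 0.3399, 0.2045]
tool_rot: [-3.141, -0.002, -3.04]
contact_force: [-0.1, 0.4, -0.7]
opening: 0.0479
grip_force: 50.0
```

```bash
python3 - <<'E'
from h import *
o=telemetry.observe();print(o["tool_pos"],o["tool_rot"],o["opening"],o["grip_force"])
p=o["tool_pos"]; print(pix("side",[p-[0,0,.1]]))
shot("side","p1",(140,80,300,200),5)
E
```

```text
[0.48485796 0.33991412 0.20453186] [-3.14084418e+00 -1.58871886e-03 -3.03965557e+00] 0.047907641483118456 49.96964693069458
[[194.69685892 128.6410638 ]]
```

View pics/p1.png

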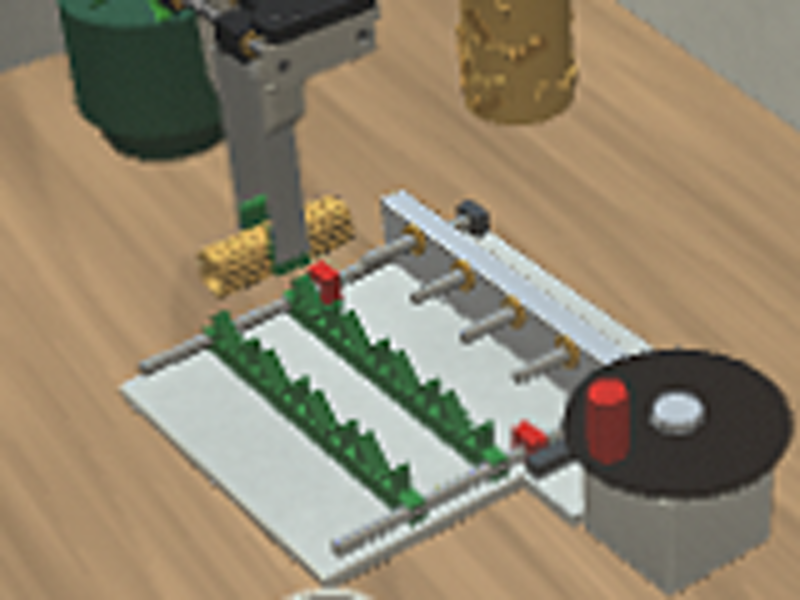

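```bash
python3 - <<'E'
from h import *
np.set_printoptions(precision=4,suppress=True)
C=np.array([.4945,.270,.051]);y=.103;u=np.array([np.cos(y),np.sin(y),0]);v=np.array([-u[1],u[0],0])
S=[C+v*k for k in(.084,.028,-.028,-.084)]
print((pix("side",[s+u*.072 for s in S])-[140,80])*5+2)
print((pix("side",[s+u*.028 for s in S])-[140,80])*5+2)
print(onz("side",(np.array([(415,297),(465,337),(517,377)])-2)/5+[140,80],.051), [s+u*.072 for s in S])
im=cv2.imread("pics/p1.png")[:,:,::-1].copy();h=cv2.cvtColor(im,cv2.COLOR_RGB2HSV)
m=cv2.inRange(h,(15,110,60),(30,255,255));m[330:]=0;m[:170]=0;m[:,420:]=0;m[:,:180]=0
n,l,s,c=cv2.connectedComponentsWithStats(m);print(s[s[:,4]>300])
p=np.array([.48486,.3399,.10455-.0015])
import itertools
for ds in(-.004,0,.004):
    a=np.radians(5.83);uu=np.array([np.cos(a),np.sin(a),0]);vv=np.array([-uu[1],uu[0],0])
    q=[p+uu*(ds+i*.05)+vv*j*.014+np.array([0,0,k*.009]) for i,j,k in itertools.product((-1,1),repeat=3)]
    q=(pix("side",q)-[140,80])*5+2;print(ds,q.min(0),q.max(0))
E
```

```text
[[365.386  261.4851]
 [412.926  298.1079]
 [462.7981 336.5554]
 [515.1356 376.9342]]
[[311.3471 285.9338]
 [358.2045 323.6075]
 [407.418  363.1844]
 [459.127  404.7778]]
[[0.565  0.3056 0.051 ]
 [0.5699 0.2483 0.051 ]
 [0.5757 0.1931 0.051 ]] [array([0.5575, 0.361 , 0.051 ]), array([0.5632, 0.3053, 0.051 ]), array([0.569 , 0.2496, 0.051 ]), array([0.5748, 0.1938, 0.051 ])]
[[     0      0    800    600 473614]
 [   305    195     50     63   2181]
 [   197    222     75     76   3732]]
-0.004 [191.2208 200.7368] [347.9368 299.9038]
0 [196.5892 198.548 ] [352.9984 297.5001]
0.004 [201.9456 196.3652] [358.0481 295.1028]
```

Call:
{"name": "apply_moves", "arguments": {"delta_pos": [[0.0025,0.034,0],[0.0025,0.034,0],[0.0025,0.034,-0.04],[0.0025,0.034,-0.08],[0.0025,0.034,-0.105],[0.0025,0.034,-0.126],[0.0025,0.034,-0.126],[0.0025,0.034,-0.126]], "dr": [[0,0,0],[0,0,0],[0,0,0],[0,0,0],[0,0,0],[0,0,0],[0,0,0],[0,0,0]], "jaw": [0.45,0.45,0.45,0.45,0.45,0.45,0.45,0.45]}}

```text
time: 12.43
tool_pos: [0.4864, 0.3541, 0.1548]
tool_rot: [3.141, 0.0, -3.04]
contact_force: [-0.3, -0.5, -1.7]
opening: 0.0483
grip_force: 50.0
```

Call:
{"name": "apply_moves", "arguments": {"delta_pos": [[0,0,0],[0,0,0],[0,0,0],[0,0,0]], "dr": [[0,0,0],[0,0,0],[0,0,0],[0,0,0]], "jaw": [0.5,0.53,0.565,0.565]}}

```text
time: 12.77
tool_pos: [0.4863, 0.3543, 0.1547]
tool_rot: [3.141, 0.001, -3.039]
contact_force: [-0.3, -0.3, 0.1]
opening: 0.0519
grip_force: 11.2
```

```bash
python3 - <<'E'
from h import *
o=telemetry.observe();print(o["tool_pos"],o["opening"],o["grip_force"],o["contact_force"])
shot("side","p2",(140,80,300,200),5)
E
```

```text
[0.48632597 0.35432651 0.1547225 ] 0.0518667121487525 11.15208014845848 [-0.28023888 -0.32212803  0.06080766]
```

View pics/p2.png

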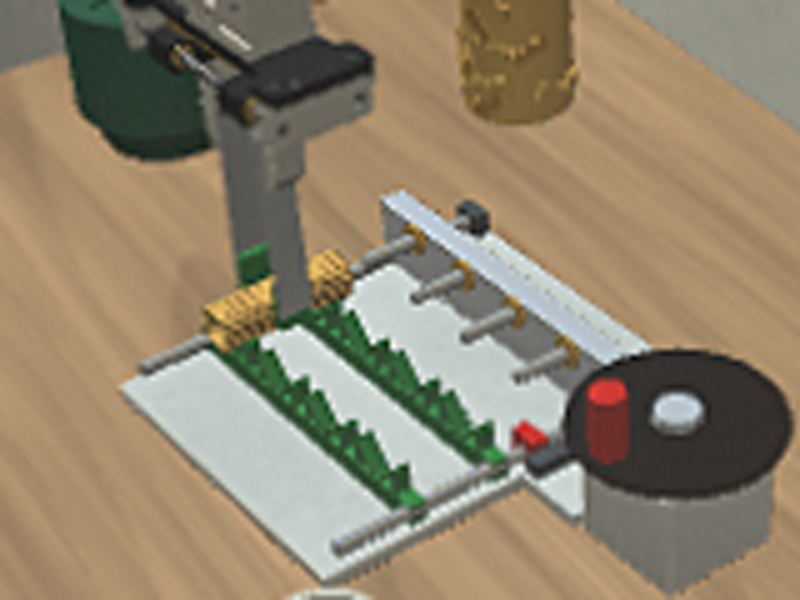

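Call:
{"name": "apply_moves", "arguments": {"delta_pos": [[0,0,0.08],[0,0,0.16],[0,0,0.24],[0,0,0.275],[0,0,0.275]], "dr": [[0,0,0],[0,0,0],[0,0,0],[0,0,0],[0,0,0]], "jaw": [0.565,0.565,0.565,0.565,0.565]}}

```text
time: 13.23
tool_pos: [0.4876, 0.3551, 0.2688]
tool_rot: [3.138, 0.008, -3.039]
contact_force: [0.4, 0.3, -1.7]
opening: 0.0521
grip_force: 11.1
```

```bash
cat >> h.py <<'E'
import itertools
def tubes(top=None):
    im=eyes.read_camera("top") if top is None else top
    m=cv2.inRange(cv2.cvtColor(im,cv2.COLOR_RGB2HSV),(18,110,120),(32,255,255)); m[:,:275]=0;m[:,372:]=0;m[:120]=0;m[250:]=0
    m=cv2.morphologyEx(m,cv2.MORPH_CLOSE,np.ones((5,5),np.uint8))
    for c in cv2.findContours(m,0,2)[0]:
        if cv2.contourArea(c)<150: continue
        r=cv2.minAreaRect((onz("top",c.reshape(-1,2),.02)[:,:2]*1000).astype(np.float32)); b=cv2.boxPoints(r)
        e=max([b[1]-b[0],b[2]-b[1]],key=np.linalg.norm); a=np.degrees(np.arctan2(e[1],e[0]))%180
        print("tube",np.round(r[0],1),np.round(r[1],1),"angle",round(a,1),"yaw",round(np.radians(a if a>90 else a+180),3))
def seen(box):
    "yellow extent in the side view inside box (pixels)"
    im=eyes.read_camera("side"); x0,y0,x1,y1=box; o=cv2.resize(im[y0:y1,x0:x1],None,fx=4,fy=4,interpolation=cv2.INTER_CUBIC)
    m=cv2.inRange(cv2.cvtColor(o,cv2.COLOR_RGB2HSV),(15,110,60),(30,255,255))
    n,l,s,c=cv2.connectedComponentsWithStats(m)
    for t in s[1:]:
        if t[4]>150: print("seen",(t[:2]/4+[x0,y0]).round(1),((t[:2]+t[2:4])/4+[x0,y0]).round(1),t[4])
def box(p,a):
    u=np.array([np.cos(a),np.sin(a),0]);v=np.array([-u[1],u[0],0])
    for ds in(-.003,0,.003):
        q=pix("side",[np.array(p)+u*(ds+i*.05)+v*j*.014+np.array([0,0,k*.009]) for i,j,k in itertools.product((-1,1),repeat=3)]); print(ds,q.min(0).round(1),q.max(0).round(1))
E
python3 - <<'E'
from h import *
o=telemetry.observe();print(o["tool_pos"],o["tool_rot"],o["opening"])
tubes(); seen((170,120,225,165)); box((.4859,.3536,.051),.103)
E
```

```text
[0.48758183 0.35508182 0.26881893] [ 3.1381956   0.00770052 -3.03926241] 0.05209487728564367
tube [ 449.1 -115.2] [ 29.2 100.2] angle 178.8 yaw 3.12
tube [ 600. -119.] [105.3  28.2] angle 9.0 yaw 3.299
tube [ 609.3 -234.8] [103.8  31. ] angle 17.1 yaw 3.439
seen [220.5 125. ] [225. 131.] 201
seen [180.2 129.8] [210.8 150.8] 4627
-0.003 [178.7 130.7] [209.1 150.3]
0 [179.5 130.3] [209.9 149.9]
0.003 [180.3 130. ] [210.6 149.6]
```

Call:
{"name": "apply_moves", "arguments": {"delta_pos": [[-0.02,-0.1,0],[-0.04,-0.2,0],[-0.06,-0.3,0],[-0.08,-0.4,0],[-0.093,-0.5,0],[-0.093,-0.6,0],[-0.093,-0.7,0],[-0.093,-0.8,0]], "dr": [[0,0,-0.248],[0,0,-0.248],[0,0,-0.248],[0,0,-0.248],[0,0,-0.248],[0,0,-0.248],[0,0,-0.248],[0,0,-0.248]], "jaw": [0.565,0.565,0.565,0.565,0.565,0.565,0.565,0.565]}}

```text
time: 14.0
tool_pos: [0.4474, 0.0326, 0.2624]
tool_rot: [3.141, -0.003, 3.12]
contact_force: [1.8, -0.0, -1.2]
opening: 0.052
grip_force: 11.1
```

Call:
{"name": "apply_moves", "arguments": {"delta_pos": [[0,-0.1,0],[0,-0.2,0],[0,-0.3,0],[0,-0.373,0],[0,-0.373,-0.1],[0,-0.373,-0.2],[0,-0.373,-0.3],[0,-0.373,-0.372]], "dr": [[0,0,0],[0,0,0],[0,0,0],[0,0,0],[0,0,0],[0,0,0],[0,0,0],[0,0,0]], "jaw": [0.565,0.565,0.565,0.565,0.565,0.565,0.565,0.565]}}

```text
time: 14.67
tool_pos: [0.4459, -0.1141, 0.1109]
tool_rot: [3.139, -0.006, 3.119]
contact_force: [0.2, -0.2, -0.8]
opening: 0.0519
grip_force: 11.1
```

Call:
{"name": "apply_moves", "arguments": {"delta_pos": [[0,0,0],[0,0,0],[0,0,0],[0,0,0],[0,0,0],[0,0,0]], "dr": [[0,0,0],[0,0,0],[0,0,0],[0,0,0],[0,0,0],[0,0,0]], "jaw": [0.565,0.565,0.5,0.45,0.45,0.45]}}

```text
time: 15.17
tool_pos: [0.4496, -0.1152, 0.1167]
tool_rot: [-3.141, 0.002, 3.12]
contact_force: [-0.0, 0.3, -1.4]
opening: 0.048
grip_force: 50.0
```

Call:
{"name": "apply_moves", "arguments": {"delta_pos": [[0,0,0.1],[0,0.05,0.2],[0.02,0.15,0.3],[0.04,0.25,0.375],[0.06,0.35,0.375],[0.08,0.45,0.375],[0.102,0.55,0.375],[0.102,0.65,0.375]], "dr": [[0,0,0],[0,0,0],[0,0,0.1],[0,0,0.25],[0,0,0.25],[0,0,0.25],[0,0,0.25],[0,0,0.25]], "jaw": [0.45,0.45,0.45,0.45,0.45,0.45,0.45,0.45]}}

```text
time: 15.83
tool_pos: [0.4892, 0.1286, 0.2668]
tool_rot: [3.142, 0.003, -3.039]
contact_force: [0.5, -1.1, -1.2]
opening: 0.0482
grip_force: 50.0
```

Call:
{"name": "apply_moves", "arguments": {"delta_pos": [[0,0.1,0],[0,0.2,0],[0,0.3,0],[0,0.382,0],[0,0.382,-0.06],[0,0.382,-0.12],[0,0.382,-0.15],[0,0.382,-0.15]], "dr": [[0,0,0],[0,0,0],[0,0,0],[0,0,0],[0,0,0],[0,0,0],[0,0,0],[0,0,0]], "jaw": [0.45,0.45,0.45,0.45,0.45,0.45,0.45,0.45]}}

```text
time: 16.5
tool_pos: [0.4867, 0.2792, 0.2027]
tool_rot: [-3.14, -0.005, -3.038]
contact_force: [-0.1, 0.4, -1.0]
opening: 0.0478
grip_force: 50.0
```

```bash
python3 - <<'E'
from h import *
o=telemetry.observe();p=o["tool_pos"];print(p,o["tool_rot"],o["opening"])
seen((175,90,235,165)); box(p-[0,0,.1027],o["tool_rot"][2]%np.pi)
E
```

```text
[0.4867207  0.279164   0.20273721] [-3.14019898 -0.00511038 -3.03761384] 0.047798152440782116
seen [231.2  90. ] [235.  102.8] 543
seen [220.5 125. ] [225.2 131. ] 195
seen [210.8 127.8] [220.  140.5] 1286
seen [230.5 132. ] [235. 138.] 192
seen [180.2 134.2] [204.  150.8] 3988
-0.003 [187.1 128.8] [219.  149.5]
0 [187.9 128.4] [219.8 149.1]
0.003 [188.7 128.1] [220.5 148.8]
```

Call:
{"name": "apply_moves", "arguments": {"delta_pos": [[0.01,0.0465,0],[0.01,0.0465,0],[0.01,0.0465,0],[0.01,0.0465,-0.04],[0.01,0.0465,-0.06],[0.01,0.0465,-0.07],[0.01,0.0465,-0.07],[0.01,0.0465,-0.07]], "dr": [[0,0,0],[0,0,0],[0,0,0],[0,0,0],[0,0,0],[0,0,0],[0,0,0],[0,0,0]], "jaw": [0.45,0.45,0.45,0.45,0.45,0.45,0.45,0.45]}}

```text
time: 17.22
tool_pos: [0.4926, 0.2978, 0.1776]
tool_rot: [3.142, 0.0, -3.039]
contact_force: [0.1, 0.7, -1.3]
opening: 0.0477
grip_force: 50.0
```

Call:
{"name": "apply_moves", "arguments": {"delta_pos": [[-0.005,0,0],[-0.005,0,-0.02],[-0.005,0,-0.04],[-0.005,0,-0.057],[-0.005,0,-0.057],[-0.005,0,-0.057]], "dr": [[0,0,0],[0,0,0],[0,0,0],[0,0,0],[0,0,0],[0,0,0]], "jaw": [0.45,0.45,0.45,0.45,0.45,0.45]}}

```text
time: 17.72
tool_pos: [0.4902, 0.2979, 0.1538]
tool_rot: [-3.141, -0.001, -3.039]
contact_force: [0.2, -0.1, -0.4]
opening: 0.0478
grip_force: 50.0
```

Call:
{"name": "apply_moves", "arguments": {"delta_pos": [[0,0,0],[0,0,0],[0,0,0],[0,0,0],[0,0,0.06],[0,0,0.14],[0,0,0.22],[0,0,0.275]], "dr": [[0,0,0],[0,0,0],[0,0,0],[0,0,0],[0,0,0],[0,0,0],[0,0,0],[0,0,0]], "jaw": [0.5,0.53,0.565,0.565,0.565,0.565,0.565,0.565]}}

```text
time: 18.38
tool_pos: [0.491, 0.2983, 0.2677]
tool_rot: [3.14, 0.003, -3.038]
contact_force: [1.4, -0.5, -0.5]
opening: 0.0522
grip_force: 10.8
```

```bash
python3 - <<'E'
from h import *
o=telemetry.observe();p=o["tool_pos"];print(p,o["tool_rot"],o["opening"])
tubes();seen((175,110,235,175)); box((.4859,.3536,.051),.103);box((.4916,.2979,.051),.103)
E
```

```text
[0.49099024 0.29832837 0.26766408] [ 3.14034227  0.00329459 -3.03829172] 0.052160601906036635
tube [ 600.  -119.4] [105.3  28.8] angle 9.3 yaw 3.303
tube [ 609.7 -234.7] [104.7  31. ] angle 17.1 yaw 3.439
seen [220.5 125. ] [225.2 131. ] 193
seen [180.2 129.8] [210.8 150.8] 4589
seen [230.2 132. ] [235. 138.] 196
seen [189. 138.] [219.5 158.8] 4514
-0.003 [178.7 130.7] [209.1 150.3]
0 [179.5 130.3] [209.9 149.9]
0.003 [180.3 130. ] [210.6 149.6]
-0.003 [187.7 138. ] [218.6 158.4]
0 [188.5 137.6] [219.4 158. ]
0.003 [189.3 137.3] [220.1 157.6]
```

Call:
{"name": "apply_moves", "arguments": {"delta_pos": [[0.024,-0.09,0.01],[0.048,-0.18,0.02],[0.072,-0.27,0.02],[0.096,-0.36,0.02],[0.12,-0.45,0.02],[0.144,-0.54,0.02],[0.168,-0.63,0.02],[0.192,-0.72,0.02]], "dr": [[0,0,0.11],[0,0,0.11],[0,0,0.11],[0,0,0.11],[0,0,0.11],[0,0,0.11],[0,0,0.11],[0,0,0.11]], "jaw": [0.565,0.565,0.565,0.565,0.565,0.565,0.565,0.565]}}

```text
time: 19.15
tool_pos: [0.567, 0.0083, 0.2714]
tool_rot: [3.141, -0.001, -2.983]
contact_force: [1.6, 0.4, -0.8]
opening: 0.0522
grip_force: 10.8
```

Call:
{"name": "apply_moves", "arguments": {"delta_pos": [[0.03,-0.1,0],[0.06,-0.2,0],[0.083,-0.318,0],[0.083,-0.318,0],[0.083,-0.318,-0.09],[0.083,-0.318,-0.18],[0.083,-0.318,-0.27],[0.083,-0.318,-0.27]], "dr": [[0,0,0],[0,0,0],[0,0,0],[0,0,0],[0,0,0],[0,0,0],[0,0,0],[0,0,0]], "jaw": [0.565,0.565,0.565,0.565,0.565,0.565,0.565,0.565]}}

```text
time: 19.82
tool_pos: [0.5958, -0.1156, 0.1561]
tool_rot: [3.134, -0.014, -2.984]
contact_force: [-1.9, 1.0, -2.2]
opening: 0.0519
grip_force: 10.8
```

Call:
{"name": "apply_moves", "arguments": {"delta_pos": [[0,0,0],[0,0,0],[0,0,0]], "dr": [[0,0,0],[0,0,0],[0,0,0]], "jaw": [0.565,0.565,0.565]}}

```text
time: 20.07
tool_pos: [0.6019, -0.1174, 0.1672]
tool_rot: [-3.139, 0.004, -2.983]
contact_force: [-0.5, 0.8, -1.3]
opening: 0.0518
grip_force: 10.8
```

Call:
{"name": "apply_moves", "arguments": {"delta_pos": [[-0.003,-0.005,-0.05],[-0.003,-0.005,-0.1],[-0.003,-0.005,-0.128],[-0.003,-0.005,-0.128],[-0.003,-0.005,-0.128],[-0.003,-0.005,-0.128],[-0.003,-0.005,-0.128],[-0.003,-0.005,-0.128]], "dr": [[0,0,0],[0,0,0],[0,0,0],[0,0,0],[0,0,0],[0,0,0],[0,0,0],[0,0,0]], "jaw": [0.565,0.565,0.565,0.565,0.5,0.45,0.45,0.45]}}

```text
time: 20.73
tool_pos: [0.5999, -0.1193, 0.1144]
tool_rot: [-3.141, 0.002, -2.983]
contact_force: [-0.6, -0.4, -0.7]
opening: 0.0479
grip_force: 49.9
```

Call:
{"name": "apply_moves", "arguments": {"delta_pos": [[0,0,0.09],[0,0,0.18],[0,0,0.27],[0,0.05,0.36],[-0.02,0.14,0.4],[-0.05,0.22,0.4],[-0.08,0.3,0.4],[-0.11,0.38,0.4]], "dr": [[0,0,0],[0,0,0],[0,0,0],[0,0,0],[0,0,-0.11],[0,0,-0.11],[0,0,-0.11],[0,0,-0.11]], "jaw": [0.45,0.45,0.45,0.45,0.45,0.45,0.45,0.45]}}

```text
time: 21.4
tool_pos: [0.5547, 0.0341, 0.2744]
tool_rot: [-3.141, 0.002, -3.039]
contact_force: [0.9, 0.7, -2.0]
opening: 0.0479
grip_force: 49.9
```

Call:
{"name": "apply_moves", "arguments": {"delta_pos": [[-0.03,0.09,0],[-0.06,0.18,0],[-0.09,0.27,0],[-0.12,0.36,0],[-0.146,0.44,0],[-0.146,0.523,0],[-0.146,0.523,0],[-0.146,0.523,0]], "dr": [[0,0,0],[0,0,0],[0,0,0],[0,0,0],[0,0,0],[0,0,0],[0,0,0],[0,0,0]], "jaw": [0.45,0.45,0.45,0.45,0.45,0.45,0.45,0.45]}}

```text
time: 22.07
tool_pos: [0.4964, 0.2435, 0.2737]
tool_rot: [3.141, 0.001, -3.035]
contact_force: [1.0, -0.0, -1.8]
opening: 0.0482
grip_force: 49.9
```

```bash
python3 - <<'E'
from h import *
o=telemetry.observe();p=o["tool_pos"];print(p,o["tool_rot"],o["opening"])
seen((175,70,250,165)); box(p-[0,0,.1004],o["tool_rot"][2]%np.pi)
E
```

```text
[0.49642474 0.24351029 0.27367557] [ 3.14148312e+00  8.21613867e-04 -3.03502003e+00] 0.04818773400702573
seen [231.   73.2] [250.  105.2] 8300
seen [205.   76.2] [209.5  82. ] 164
seen [217.5 112. ] [228.5 131. ] 1716
seen [180.2 117.8] [210.8 150.8] 7165
seen [230.2 132. ] [235. 138.] 186
seen [189. 138.] [219.5 158.8] 4524
seen [240.8 139.2] [245.  145.5] 177
-0.003 [192.4 113.3] [225.7 134.5]
0 [193.2 113. ] [226.5 134.1]
0.003 [194.1 112.6] [227.3 133.7]
```

```bash
python3 - <<'E'
from h import *
p=telemetry.observe()["tool_pos"]
im=eyes.read_camera("side"); x0,y0=185,105; o=cv2.resize(im[105:140,185:235],None,fx=8,fy=8,interpolation=cv2.INTER_CUBIC)
m=cv2.inRange(cv2.cvtColor(o,cv2.COLOR_RGB2HSV),(15,110,60),(30,255,255))
for r in range(4,280,12):
    c=np.flatnonzero(m[r]); print(round(y0+r/8,1),(x0+c.min()/8,x0+c.max()/8) if len(c) else None,len(c))
cv2.imwrite("pics/c3.png",o[:,:,::-1])
E
```

```text
105.5 None 0
107.0 None 0
108.5 None 0
110.0 None 0
111.5 None 0
113.0 (np.float64(221.0), np.float64(224.0)) 25
114.5 (np.float64(218.0), np.float64(226.0)) 65
116.0 (np.float64(218.125), np.float64(226.75)) 70
117.5 (np.float64(218.125), np.float64(227.625)) 77
119.0 (np.float64(207.375), np.float64(227.375)) 94
120.5 (np.float64(203.75), np.float64(227.375)) 116
122.0 (np.float64(200.125), np.float64(228.25)) 153
123.5 (np.float64(196.5), np.float64(230.375)) 163
125.0 (np.float64(194.5), np.float64(222.625)) 156
126.5 (np.float64(194.625), np.float64(224.375)) 153
128.0 (np.float64(194.625), np.float64(225.0)) 139
129.5 (np.float64(195.0), np.float64(224.75)) 148
131.0 (np.float64(195.5), np.float64(211.375)) 99
132.5 (np.float64(196.75), np.float64(233.125)) 124
134.0 (np.float64(196.375), np.float64(233.875)) 119
135.5 (np.float64(193.25), np.float64(234.875)) 151
137.0 (np.float64(189.75), np.float64(234.875)) 183
138.5 (np.float64(186.5), np.float64(216.25)) 205
```

View pics/c3.png

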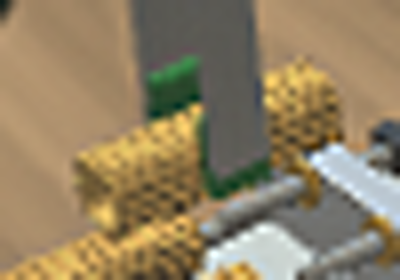

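Call:
{"name": "apply_moves", "arguments": {"delta_pos": [[-0.006,-0.004,0],[-0.006,-0.004,-0.08],[-0.006,-0.004,-0.16],[-0.006,-0.004,-0.22],[-0.006,-0.004,-0.234],[-0.006,-0.004,-0.234],[-0.006,-0.004,-0.234],[-0.006,-0.004,-0.234]], "dr": [[0,0,0],[0,0,0],[0,0,0],[0,0,0],[0,0,0],[0,0,0],[0,0,0],[0,0,0]], "jaw": [0.45,0.45,0.45,0.45,0.45,0.45,0.45,0.45]}}

```text
time: 22.83
tool_pos: [0.4957, 0.2403, 0.1817]
tool_rot: [3.141, 0.003, -3.039]
contact_force: [1.2, 1.1, -1.0]
opening: 0.0479
grip_force: 49.9
```

Call:
{"name": "apply_moves", "arguments": {"delta_pos": [[-0.0045,0.004,-0.01],[-0.0045,0.004,-0.03],[-0.0045,0.004,-0.05],[-0.0045,0.004,-0.073],[-0.0045,0.004,-0.073],[-0.0045,0.004,-0.073]], "dr": [[0,0,0],[0,0,0],[0,0,0],[0,0,0],[0,0,0],[0,0,0]], "jaw": [0.45,0.45,0.45,0.45,0.45,0.45]}}

```text
time: 23.33
tool_pos: [0.4923, 0.2419, 0.1496]
tool_rot: [-3.141, -0.001, -3.038]
contact_force: [0.9, 0.6, -2.2]
opening: 0.0477
grip_force: 50.0
```

Call:
{"name": "apply_moves", "arguments": {"delta_pos": [[0,0,0],[0,0,0],[0,0,0],[0,0,0],[0,0,0.06],[0,0,0.14],[0,0,0.22],[0,0,0.29]], "dr": [[0,0,0],[0,0,0],[0,0,0],[0,0,0],[0,0,0],[0,0,0],[0,0,0],[0,0,0]], "jaw": [0.5,0.53,0.565,0.565,0.565,0.565,0.565,0.565]}}

```text
time: 24.0
tool_pos: [0.4927, 0.2421, 0.2686]
tool_rot: [3.141, 0.001, -3.038]
contact_force: [1.0, -0.0, -0.9]
opening: 0.0521
grip_force: 10.8
```

```bash
python3 - <<'E'
from h import *
o=telemetry.observe();p=o["tool_pos"];print(p,o["tool_rot"],o["opening"])
tubes();seen((175,110,250,185)); box((.4974,.2421,.051),.103)
E
```

```text
[0.49267003 0.24209728 0.2685514 ] [ 3.14110855e+00  1.08154127e-03 -3.03835226e+00] 0.052067443621048294
tube [ 609.3 -234.8] [103.8  31. ] angle 17.1 yaw 3.439
seen [220.5 125. ] [225.2 131. ] 195
seen [180.2 129.8] [210.8 150.8] 4611
seen [230.5 132. ] [234.8 138. ] 184
seen [189. 138.] [219.5 158.8] 4511
seen [240.8 139.2] [245.  145.5] 183
seen [198. 146.] [228.8 167.5] 4695
-0.003 [197.2 145.7] [228.6 166.9]
0 [198.  145.3] [229.4 166.5]
0.003 [198.8 145. ] [230.1 166.1]
```

Call:
{"name": "apply_moves", "arguments": {"delta_pos": [[0.022,-0.09,0],[0.044,-0.18,0],[0.066,-0.27,0],[0.088,-0.36,0],[0.11,-0.45,0],[0.132,-0.54,0],[0.154,-0.63,0],[0.176,-0.72,0]], "dr": [[0,0,0.1],[0,0,0.2],[0,0,0.3],[0,0,0.39],[0,0,0.39],[0,0,0.39],[0,0,0.39],[0,0,0.39]], "jaw": [0.565,0.565,0.565,0.565,0.565,0.565,0.565,0.565]}}

```text
time: 24.77
tool_pos: [0.5628, -0.0477, 0.2656]
tool_rot: [3.141, -0.001, -2.844]
contact_force: [0.8, 0.5, -0.6]
opening: 0.0516
grip_force: 10.8
```

Call:
{"name": "apply_moves", "arguments": {"delta_pos": [[0.03,-0.09,0],[0.06,-0.18,0],[0.09,-0.27,0],[0.12,-0.36,0],[0.12,-0.45,0],[0.12,-0.47,-0.09],[0.12,-0.47,-0.18],[0.12,-0.47,-0.25]], "dr": [[0,0,0],[0,0,0],[0,0,0],[0,0,0],[0,0,0],[0,0,0],[0,0,0],[0,0,0]], "jaw": [0.565,0.565,0.565,0.565,0.565,0.565,0.565,0.565]}}

```text
time: 25.43
tool_pos: [0.6096, -0.2347, 0.1625]
tool_rot: [3.139, -0.002, -2.846]
contact_force: [0.9, -0.4, -1.5]
opening: 0.052
grip_force: 10.8
```

Call:
{"name": "apply_moves", "arguments": {"delta_pos": [[0,0,0],[0,0,0],[0,0,0]], "dr": [[0,0,0],[0,0,0],[0,0,0]], "jaw": [0.565,0.565,0.565]}}

```text
time: 25.68
tool_pos: [0.6119, -0.2342, 0.1681]
tool_rot: [-3.14, 0.002, -2.843]
contact_force: [0.9, 0.9, -0.8]
opening: 0.0519
grip_force: 10.8
```

```bash
python3 - <<'E'
from h import *
print(telemetry.observe()["tool_rot"])
box((.612,-.234,.014),np.radians(17.1)); seen((300,215,370,275))
box((.612,-.240,.014),np.radians(17.1))
E
```

```text
[-3.13996941e+00  1.75924377e-03 -2.84304942e+00]
-0.003 [323.2 228.1] [353.1 259.7]
0 [323.9 227.4] [353.6 259. ]
0.003 [324.5 226.8] [354.2 258.3]
seen [325. 229.] [354.5 260.2] 5878
-0.003 [324.7 229.4] [354.5 261.2]
0 [325.3 228.8] [355.1 260.5]
0.003 [325.9 228.1] [355.7 259.8]
```

Call:
{"name": "apply_moves", "arguments": {"delta_pos": [[-0.0025,-0.0045,-0.05],[-0.0025,-0.0045,-0.1],[-0.0025,-0.0045,-0.132],[-0.0025,-0.0045,-0.132],[-0.0025,-0.0045,-0.132],[-0.0025,-0.0045,-0.132],[-0.0025,-0.0045,-0.132],[-0.0025,-0.0045,-0.132]], "dr": [[0,0,0],[0,0,0],[0,0,0],[0,0,0],[0,0,0],[0,0,0],[0,0,0],[0,0,0]], "jaw": [0.565,0.565,0.565,0.565,0.5,0.45,0.45,0.45]}}

```text
time: 26.4
tool_pos: [0.6109, -0.2361, 0.1154]
tool_rot: [-3.14, 0.002, -2.843]
contact_force: [0.3, -0.1, 2.0]
opening: 0.0479
grip_force: 50.0
```

Call:
{"name": "apply_moves", "arguments": {"delta_pos": [[0,0,0.09],[0,0,0.18],[0,0,0.27],[0,0.04,0.36],[-0.02,0.12,0.4],[-0.05,0.2,0.4],[-0.08,0.28,0.4],[-0.11,0.36,0.4]], "dr": [[0,0,0],[0,0,0],[0,0,0],[0,0,-0.1],[0,0,-0.2],[0,0,-0.3],[0,0,-0.39],[0,0,-0.39]], "jaw": [0.45,0.45,0.45,0.45,0.45,0.45,0.45,0.45]}}

```text
time: 27.07
tool_pos: [0.5655, -0.0906, 0.2748]
tool_rot: [-3.141, 0.002, -3.041]
contact_force: [0.8, 1.0, -1.6]
opening: 0.0479
grip_force: 49.9
```

Call:
{"name": "apply_moves", "arguments": {"delta_pos": [[-0.02,0.09,0],[-0.05,0.18,0],[-0.08,0.27,0],[-0.11,0.36,0],[-0.14,0.45,0],[-0.16,0.54,0],[-0.16,0.63,0],[-0.16,0.69,0]], "dr": [[0,0,0],[0,0,0],[0,0,0],[0,0,0],[0,0,0],[0,0,0],[0,0,0],[0,0,0]], "jaw": [0.45,0.45,0.45,0.45,0.45,0.45,0.45,0.45]}}

```text
time: 27.73
tool_pos: [0.5013, 0.1872, 0.2749]
tool_rot: [3.14, 0.002, -3.037]
contact_force: [0.3, -0.8, -1.5]
opening: 0.0477
grip_force: 49.9
```

Call:
{"name": "apply_moves", "arguments": {"delta_pos": [[0,0,0],[0,0,-0.06],[0,0,-0.12],[0,0,-0.12],[0,0,-0.12],[0,0,-0.12]], "dr": [[0,0,0],[0,0,0],[0,0,0],[0,0,0],[0,0,0],[0,0,0]], "jaw": [0.45,0.45,0.45,0.45,0.45,0.45]}}

```text
time: 28.23
tool_pos: [0.5029, 0.1838, 0.2272]
tool_rot: [3.141, 0.002, -3.039]
contact_force: [0.4, -0.7, -0.5]
opening: 0.0479
grip_force: 49.9
```

```bash
python3 - <<'E'
from h import *
o=telemetry.observe();p=o["tool_pos"];print(p,o["tool_rot"],o["opening"])
box(p-[0,0,.1014],o["tool_rot"][2]%np.pi)
im=eyes.read_camera("side"); x0,y0=195,125; o=cv2.resize(im[125:175,195:250],None,fx=8,fy=8,interpolation=cv2.INTER_CUBIC)
m=cv2.inRange(cv2.cvtColor(o,cv2.COLOR_RGB2HSV),(15,110,60),(30,255,255))
for r in range(4,400,12):
    c=np.flatnonzero(m[r]); print(round(y0+r/8,1),(x0+c.min()/8,x0+c.max()/8) if len(c) else None,len(c))
E
```

```text
[0.50285908 0.18383459 0.22721554] [ 3.14140572e+00  2.15266534e-03 -3.03900905e+00] 0.04787391950514764
-0.003 [205.1 134.7] [238.4 156.8]
0 [206.  134.3] [239.2 156.4]
0.003 [206.8 133.9] [240. 156.]
125.5 None 0
127.0 (np.float64(240.125), np.float64(241.125)) 9
128.5 (np.float64(241.75), np.float64(242.0)) 3
130.0 (np.float64(205.25), np.float64(245.25)) 26
131.5 (np.float64(202.375), np.float64(208.5)) 50
133.0 (np.float64(198.875), np.float64(249.125)) 117
134.5 (np.float64(195.375), np.float64(235.0)) 139
136.0 (np.float64(195.0), np.float64(237.0)) 173
137.5 (np.float64(195.0), np.float64(238.5)) 182
139.0 (np.float64(195.0), np.float64(239.125)) 185
140.5 (np.float64(195.0), np.float64(243.625)) 227
142.0 (np.float64(195.0), np.float64(244.625)) 248
143.5 (np.float64(195.0), np.float64(245.0)) 266
145.0 (np.float64(199.5), np.float64(244.125)) 229
146.5 (np.float64(196.125), np.float64(233.25)) 233
148.0 (np.float64(195.0), np.float64(222.875)) 224
149.5 (np.float64(195.0), np.float64(222.75)) 209
151.0 (np.float64(195.0), np.float64(228.5)) 252
152.5 (np.float64(195.0), np.float64(228.25)) 250
154.0 (np.float64(195.0), np.float64(228.25)) 206
155.5 (np.float64(195.0), np.float64(226.5)) 203
157.0 (np.float64(195.375), np.float64(223.5)) 182
158.5 (np.float64(198.0), np.float64(220.5)) 171
160.0 (np.float64(198.25), np.float64(216.0)) 143
161.5 (np.float64(198.25), np.float64(213.625)) 116
163.0 (np.float64(198.5), np.float64(210.875)) 100
164.5 (np.float64(199.125), np.float64(208.625)) 75
166.0 (np.float64(200.875), np.float64(205.625)) 39
167.5 (np.float64(202.875), np.float64(202.875)) 1
169.0 None 0
170.5 None 0
172.0 None 0
173.5 None 0
```

Call:
{"name": "apply_moves", "arguments": {"delta_pos": [[0,0.0065,-0.05],[0,0.0065,-0.1],[0,0.0065,-0.12],[0,0.0065,-0.12],[0,0.0065,-0.12],[0,0.0065,-0.12]], "dr": [[0,0,0],[0,0,0],[0,0,0],[0,0,0],[0,0,0],[0,0,0]], "jaw": [0.45,0.45,0.45,0.45,0.45,0.45]}}

```text
time: 28.78
tool_pos: [0.503, 0.1869, 0.1792]
tool_rot: [3.141, 0.003, -3.039]
contact_force: [0.3, -0.5, -2.3]
opening: 0.0479
grip_force: 49.9
```

Call:
{"name": "apply_moves", "arguments": {"delta_pos": [[0,-0.001,-0.02],[0,-0.001,-0.04],[0,-0.001,-0.055],[0,-0.001,-0.063],[0,-0.001,-0.063],[0,-0.001,-0.063]], "dr": [[0,0,0],[0,0,0],[0,0,0],[0,0,0],[0,0,0],[0,0,0]], "jaw": [0.45,0.45,0.45,0.45,0.45,0.45]}}

```text
time: 29.28
tool_pos: [0.5019, 0.1858, 0.1521]
tool_rot: [-3.14, -0.001, -3.038]
contact_force: [-0.0, -3.6, -1.1]
opening: 0.0479
grip_force: 50.0
```

Call:
{"name": "apply_moves", "arguments": {"delta_pos": [[0,0,0],[0,0,0],[0,0,0],[0,0,0],[0,0,0.06],[0,0,0.14],[0,0,0.22],[0,0,0.29]], "dr": [[0,0,0],[0,0,0],[0,0,0],[0,0,0],[0,0,0],[0,0,0],[0,0,0],[0,0,0]], "jaw": [0.5,0.53,0.565,0.565,0.565,0.565,0.565,0.565]}}

```text
time: 29.95
tool_pos: [0.5021, 0.1868, 0.2704]
tool_rot: [3.141, 0.001, -3.038]
contact_force: [1.2, -0.6, 0.0]
opening: 0.0521
grip_force: 10.8
```

```bash
python3 - <<'E'
from h import *
o=telemetry.observe();p=o["tool_pos"];print(p,o["tool_rot"],o["opening"])
tubes();seen((175,110,260,195)); box((.5031,.1864,.051),.103)
shot("side","p4",(140,80,300,200),5)
E
```

```text
[0.50208773 0.18680493 0.27043156] [ 3.14072222e+00  1.07513671e-03 -3.03815329e+00] 0.05210248878039571
seen [180.2 129.8] [210.8 150.8] 4632
seen [231.5 132.2] [235.  138.2] 162
seen [189. 138.] [219.5 158.8] 4532
seen [240.8 139.2] [245.  145.5] 179
seen [198. 146.] [228.8 167.5] 4718
seen [251.  147.2] [255.8 153.5] 195
seen [208.2 154. ] [239.5 176.2] 5116
-0.003 [207.1 153.8] [239.1 175.8]
0 [207.9 153.4] [239.9 175.4]
0.003 [208.8 153. ] [240.6 175. ]
```

View pics/p4.png

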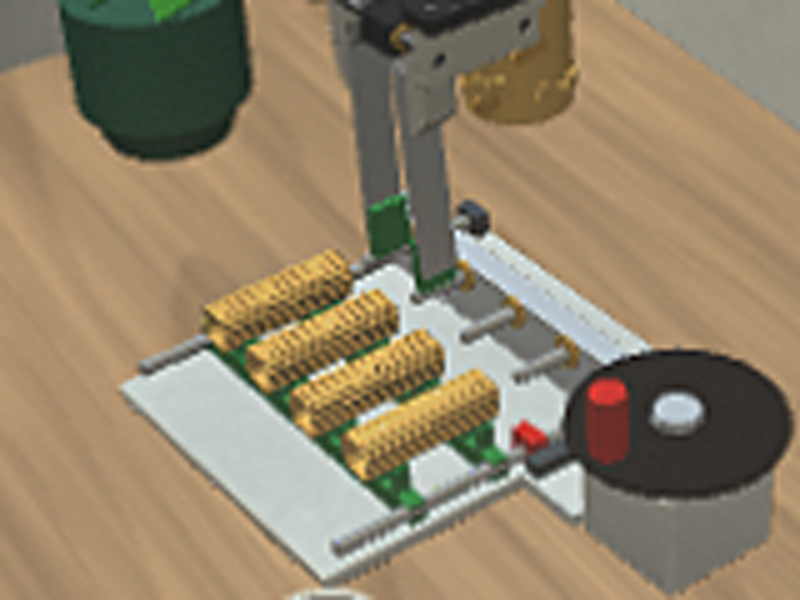

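Call:
{"name": "apply_moves", "arguments": {"delta_pos": [[-0.02,-0.09,0],[-0.04,-0.18,0],[-0.06,-0.27,0],[-0.07,-0.36,0],[-0.08,-0.45,0],[-0.09,-0.54,0],[-0.09,-0.63,0],[-0.09,-0.72,0]], "dr": [[0,0,0.1],[0,0,0.2],[0,0,0.3],[0,0,0.4],[0,0,0.52],[0,0,0.52],[0,0,0.52],[0,0,0.52]], "jaw": [0.565,0.565,0.565,0.565,0.565,0.565,0.565,0.565]}}

```text
time: 30.77
tool_pos: [0.465, -0.1028, 0.2671]
tool_rot: [3.14, -0.001, -2.778]
contact_force: [0.9, -0.5, -0.9]
opening: 0.052
grip_force: 10.8
```

Call:
{"name": "apply_moves", "arguments": {"delta_pos": [[0,-0.09,0],[0,-0.18,0],[0,-0.27,0],[0,-0.36,0],[0,-0.45,0],[0,-0.54,0],[0,-0.6,0],[0,-0.648,0]], "dr": [[0,0,0],[0,0,0],[0,0,0],[0,0,0],[0,0,0],[0,0,0],[0,0,0],[0,0,0]], "jaw": [0.565,0.565,0.565,0.565,0.565,0.565,0.565,0.565]}}

```text
time: 31.43
tool_pos: [0.4652, -0.3627, 0.2661]
tool_rot: [3.139, -0.001, -2.78]
contact_force: [0.3, 0.0, -0.9]
opening: 0.0522
grip_force: 10.8
```

Call:
{"name": "apply_moves", "arguments": {"delta_pos": [[0,0,0],[0,0,-0.06],[0,0,-0.11],[0,0,-0.11],[0,0,-0.11],[0,0,-0.11]], "dr": [[0,0,0],[0,0,0],[0,0,0],[0,0,0],[0,0,0],[0,0,0]], "jaw": [0.565,0.565,0.565,0.565,0.565,0.565]}}

```text
time: 31.93
tool_pos: [0.4664, -0.3605, 0.2251]
tool_rot: [-3.141, 0.0, -2.778]
contact_force: [0.4, 0.0, -0.1]
opening: 0.052
grip_force: 10.8
```

Call:
{"name": "apply_moves", "arguments": {"delta_pos": [[-0.002,0,-0.05],[-0.002,0,-0.1],[-0.002,0,-0.15],[-0.002,0,-0.2],[-0.002,0,-0.24],[-0.002,0,-0.26],[-0.002,0,-0.266],[-0.002,0,-0.266]], "dr": [[0,0,0],[0,0,0],[0,0,0],[0,0,0],[0,0,0],[0,0,0],[0,0,0],[0,0,0]], "jaw": [0.565,0.565,0.565,0.565,0.565,0.565,0.565,0.565]}}

```text
time: 32.6
tool_pos: [0.4657, -0.361, 0.1187]
tool_rot: [-3.141, 0.0, -2.778]
contact_force: [-0.4, -0.3, -0.8]
opening: 0.0521
grip_force: 10.8
```

Call:
{"name": "apply_moves", "arguments": {"delta_pos": [[0,0,0],[0,0,0],[0,0,0],[0,0,0],[0,0,0],[0,0,0]], "dr": [[0,0,0],[0,0,0],[0,0,0],[0,0,0],[0,0,0],[0,0,0]], "jaw": [0.6,0.7,0.8,1,1,1]}}

```text
time: 33.1
tool_pos: [0.4654, -0.3609, 0.1184]
tool_rot: [-3.141, 0.0, -2.778]
contact_force: [0.4, -0.8, 0.6]
opening: 0.084
grip_force: 0.0
```

Call:
{"name": "apply_moves", "arguments": {"delta_pos": [[0,0,0],[0,0,0.05],[0,0,0.12],[0,0,0.2],[0,0,0.28],[0,0,0.28]], "dr": [[0,0,0],[0,0,0],[0,0,0],[0,0,0],[0,0,0],[0,0,0]], "jaw": [1,1,1,1,1,1]}}

```text
time: 33.6
tool_pos: [0.4673, -0.3628, 0.2371]
tool_rot: [-3.131, 0.005, -2.778]
contact_force: [0.0, -0.0, 1.8]
opening: 0.0918
grip_force: 0.0
```

```bash
python3 - <<'E'
from h import *
o=telemetry.observe();print(o["tool_pos"],o["tool_rot"])
im=shot("side","f1",None,1)
a=cv2.resize(im[220:330,280:370],None,fx=4,fy=4,interpolation=cv2.INTER_CUBIC);b=cv2.resize(im[110:200,160:310],None,fx=4,fy=4,interpolation=cv2.INTER_CUBIC)
a=cv2.copyMakeBorder(a,0,0,0,0,0)[:360];cv2.imwrite("pics/f1.png",cv2.resize(np.hstack([a[80:440],]) if 0 else a,None,fx=1.2,fy=1.2)[:,:,::-1])
h=cv2.cvtColor(im,cv2.COLOR_RGB2HSV);m=cv2.inRange(h,(0,150,80),(8,255,255));n,l,s,c=cv2.connectedComponentsWithStats(m)
for i in range(1,n):
    if s[i][4]>10 and 230<c[i][0]<310 and 120<c[i][1]<200: print(s[i],c[i],onz("side",[s[i][0]+s[i][2]/2-.5,s[i][1]+2.5],.139))
E
```

```text
[ 0.46731316 -0.36281643  0.23711786] [-3.13075326  0.00480716 -2.77825015]
[258 156   8  17 119] [261.37815126 163.63865546] [[0.553647   0.05099448 0.139     ]]
[243 165   6   5  20] [245.5  166.85] [[0.49535855 0.04225553 0.139     ]]
```

View pics/f1.png

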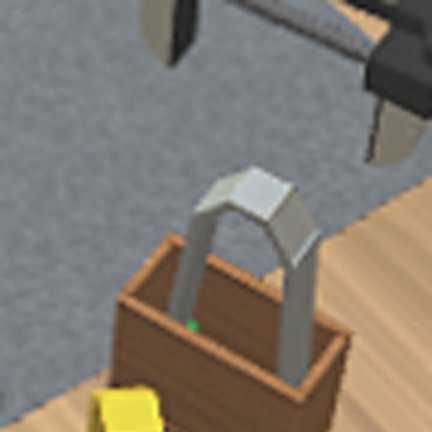

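Call:
{"name": "apply_moves", "arguments": {"delta_pos": [[0.016,0.09,0],[0.032,0.18,0],[0.048,0.27,0],[0.064,0.36,0],[0.08,0.45,0],[0.096,0.54,0],[0.112,0.63,0],[0.128,0.72,0]], "dr": [[0,0,0],[0,0,0],[0,0,0],[0,0,0],[0,0,0],[0,0,0],[0,0,0],[0,0,0]], "jaw": [0.8,0.8,0.8,0.8,0.8,0.8,0.8,0.8]}}

```text
time: 34.32
tool_pos: [0.516, -0.0709, 0.2291]
tool_rot: [3.14, -0.001, -2.779]
contact_force: [0.8, 0.1, -0.0]
opening: 0.0731
grip_force: 0.0
```

Call:
{"name": "apply_moves", "arguments": {"delta_pos": [[0.03,0.09,0],[0.06,0.18,0],[0.093,0.27,0],[0.093,0.316,0],[0.093,0.316,0],[0.093,0.316,-0.03],[0.093,0.316,-0.06],[0.093,0.316,-0.06]], "dr": [[0,0,0],[0,0,0],[0,0,0],[0,0,0],[0,0,0],[0,0,0],[0,0,0],[0,0,0]], "jaw": [0.6,0.6,0.6,0.6,0.6,0.6,0.6,0.6]}}

```text
time: 34.98
tool_pos: [0.5519, 0.053, 0.203]
tool_rot: [3.14, -0.005, -2.779]
contact_force: [-0.8, 0.0, -0.4]
opening: 0.055
grip_force: 0.0
```

Call:
{"name": "apply_moves", "arguments": {"delta_pos": [[0,0,0],[0,0,0]], "dr": [[0,0,0],[0,0,0]], "jaw": [0.6,0.6]}}

```text
time: 35.15
tool_pos: [0.5537, 0.0529, 0.2063]
tool_rot: [-3.142, -0.0, -2.779]
contact_force: [0.6, 0.3, -0.2]
opening: 0.055
grip_force: 0.0
```

Call:
{"name": "apply_moves", "arguments": {"delta_pos": [[0,0.001,-0.08],[0,0.001,-0.16],[0,0.001,-0.23],[0,0.001,-0.253],[0,0.001,-0.253],[0,0.001,-0.253],[0,0.001,-0.253],[0,0.001,-0.253]], "dr": [[0,0,0],[0,0,0],[0,0,0],[0,0,0],[0,0,0],[0,0,0],[0,0,0],[0,0,0]], "jaw": [0.6,0.6,0.6,0.6,0.1,0.1,0.1,0.1], "force": 30}}

```text
time: 35.82
tool_pos: [0.5549, 0.0539, 0.1069]
tool_rot: [-3.14, 0.003, -2.778]
contact_force: [0.3, -0.8, -0.4]
opening: 0.033
grip_force: 0.0
```

Call:
{"name": "apply_moves", "arguments": {"delta_pos": [[0,0,0],[0,0,0],[0,0,0]], "dr": [[0,0,0],[0,0,0],[0,0,0]], "jaw": [0.1,0.1,0.1]}}

```text
time: 36.07
tool_pos: [0.5544, 0.054, 0.1062]
tool_rot: [-3.141, 0.002, -2.778]
contact_force: [-1.1, 0.4, 6.5]
opening: 0.0235
grip_force: 30.0
```

```bash
python3 - <<'E'
from h import *
o=telemetry.observe();p=o["tool_pos"];print(p,o["opening"],o["grip_force"],o["contact_force"])
hub=np.array([.6058,.0608]);a0=np.arctan2(*(p[:2]-hub)[::-1]);r=.0523
Q=[hub+r*np.array([np.cos(a0-.25*k),np.sin(a0-.25*k)]) for k in range(0,37)]
Q[0]=p[:2]
for b in range(0,36,8): print(b,[np.round((q-Q[b])/.4,3).tolist() for q in Q[b+1:b+9]])
E
```

```text
[0.55437635 0.05401832 0.10620562] 0.023507228739203044 30.001132786273956 [-1.10127655  0.37806222  6.54481722]
0 [[-0.001, 0.032], [0.007, 0.064], [0.022, 0.093], [0.044, 0.117], [0.071, 0.135], [0.102, 0.145], [0.135, 0.148], [0.167, 0.142]]
8 [[0.03, -0.013], [0.055, -0.034], [0.075, -0.06], [0.088, -0.09], [0.092, -0.122], [0.089, -0.154], [0.078, -0.185], [0.059, -0.212]]
16 [[-0.025, -0.021], [-0.054, -0.036], [-0.085, -0.043], [-0.118, -0.042], [-0.149, -0.033], [-0.177, -0.017], [-0.201, 0.006], [-0.217, 0.034]]
24 [[-0.009, 0.031], [-0.011, 0.064], [-0.004, 0.096], [0.011, 0.125], [0.032, 0.15], [0.059, 0.168], [0.089, 0.18], [0.122, 0.183]]
32 [[0.032, -0.005], [0.062, -0.017], [0.089, -0.036], [0.109, -0.062]]
```

Call:
{"name": "apply_moves", "arguments": {"delta_pos": [[-0.001,0.032,0],[0.007,0.064,0],[0.022,0.093,0],[0.044,0.117,0],[0.071,0.135,0],[0.102,0.145,0],[0.135,0.148,0],[0.167,0.142,0]], "dr": [[0,0,0],[0,0,0],[0,0,0],[0,0,0],[0,0,0],[0,0,0],[0,0,0],[0,0,0]], "jaw": [0.1,0.1,0.1,0.1,0.1,0.1,0.1,0.1]}}

```text
time: 36.73
tool_pos: [0.6212, 0.1092, 0.1061]
tool_rot: [-3.138, -0.001, -2.778]
contact_force: [-6.5, -13.1, 10.2]
opening: 0.0236
grip_force: 30.0
```

Call:
{"name": "apply_moves", "arguments": {"delta_pos": [[0.03,-0.013,0],[0.055,-0.034,0],[0.075,-0.06,0],[0.088,-0.09,0],[0.092,-0.122,0],[0.089,-0.154,0],[0.078,-0.185,0],[0.059,-0.212,0]], "dr": [[0,0,0],[0,0,0],[0,0,0],[0,0,0],[0,0,0],[0,0,0],[0,0,0],[0,0,0]], "jaw": [0.1,0.1,0.1,0.1,0.1,0.1,0.1,0.1]}}

```text
time: 37.4
tool_pos: [0.6463, 0.0261, 0.1062]
tool_rot: [-3.14, 0.005, -2.778]
contact_force: [3.0, 1.3, 6.0]
opening: 0.0235
grip_force: 30.0
```

```bash
python3 - <<'E'
from h import *
o=telemetry.observe();print(o["tool_pos"],o["contact_force"])
seen((175,110,260,195))
E
```

```text
[0.64634407 0.02609016 0.10619827] [3.03910668 1.26674827 6.0371204 ]
seen [215.  127.5] [219.  133.8] 183
seen [180.2 129.8] [210.5 150.8] 4631
seen [224.2 135. ] [228.8 141. ] 193
seen [189. 138.] [219.5 158.8] 4545
seen [234.2 142.5] [239.  148.5] 195
seen [198. 146.] [229.  167.5] 4755
seen [245.  150.5] [249.5 156.5] 196
seen [208.2 154. ] [239.8 176.2] 5132
```

Halfway through the winding, the nozzles are about to enter and the tubes haven't moved.

Call:
{"name": "apply_moves", "arguments": {"delta_pos": [[-0.025,-0.021,0],[-0.054,-0.036,0],[-0.085,-0.043,0],[-0.118,-0.042,0],[-0.149,-0.033,0],[-0.177,-0.017,0],[-0.201,0.006,0],[-0.217,0.034,0]], "dr": [[0,0,0],[0,0,0],[0,0,0],[0,0,0],[0,0,0],[0,0,0],[0,0,0],[0,0,0]], "jaw": [0.1,0.1,0.1,0.1,0.1,0.1,0.1,0.1]}}

```text
time: 38.12
tool_pos: [0.5578, 0.0396, 0.1062]
tool_rot: [-3.14, 0.002, -2.779]
contact_force: [5.0, -1.8, 5.4]
opening: 0.0233
grip_force: 30.0
```

Call:
{"name": "apply_moves", "arguments": {"delta_pos": [[-0.009,0.031,0],[-0.011,0.064,0],[-0.004,0.096,0],[0.011,0.125,0],[0.032,0.15,0],[0.059,0.168,0],[0.074,0.174,0]], "dr": [[0,0,0],[0,0,0],[0,0,0],[0,0,0],[0,0,0],[0,0,0],[0,0,0]], "jaw": [0.1,0.1,0.1,0.1,0.1,0.1,0.1]}}

```text
time: 38.7
tool_pos: [0.5896, 0.1086, 0.1061]
tool_rot: [-3.137, 0.003, -2.777]
contact_force: [1.4, -11.1, 9.3]
opening: 0.0236
grip_force: 30.0
```

```bash
python3 - <<'E'
from h import *
o=telemetry.observe();p=o["tool_pos"];print(p,o["contact_force"])
hub=np.array([.6058,.0608]);a0=np.arctan2(*(np.array([.55438,.05402])-hub)[::-1]);a=np.arctan2(*(p[:2]-hub)[::-1]);print("wound",(a0-a)%(2*np.pi)+2*np.pi*(1 if (a0-a)%(2*np.pi)<3 else 0),a)
r=.0523;at=a0-7.75+0
cmd=np.array([.5544,.0540])
for k in (.1,.2,.3,.4,.5,.6): print(k,np.round(r*np.array([np.cos(at-k)-np.cos(at),np.sin(at-k)-np.sin(at)])/.4,3))
seen((175,110,260,195))
E
```

```text
[0.58960261 0.10856266 0.1061379 ] [  1.44607814 -11.14709519   9.2799053 ]
wound 7.65812911446155 1.8977478912840815
0.1 [0.013 0.002]
0.2 [0.026 0.004]
0.3 [0.039 0.003]
0.4 [0.052 0.002]
0.5 [ 0.065 -0.001]
0.6 [ 0.077 -0.005]
seen [244.2 126.2] [255.5 130.8] 194
seen [180.2 130. ] [213.  150.8] 4773
seen [189.  137.8] [219.5 158.8] 4555
seen [218.2 137.5] [222.8 143.8] 197
seen [228.2 145.2] [233.  151.5] 200
seen [198.  145.8] [228.8 167.5] 4776
seen [208.2 153.8] [240.  176.2] 5184
seen [239.  153.5] [243.5 159.8] 190
```

Call:
{"name": "apply_moves", "arguments": {"delta_pos": [[0.013,0.002,0],[0.026,0.004,0],[0.033,0.004,0],[0.033,0.004,0]], "dr": [[0,0,0],[0,0,0],[0,0,0],[0,0,0]], "jaw": [0.1,0.1,0.1,0.1]}}

```text
time: 39.08
tool_pos: [0.6016, 0.1109, 0.1062]
tool_rot: [-3.14, 0.002, -2.778]
contact_force: [2.3, -3.7, 8.4]
opening: 0.023
grip_force: 30.0
```

Call:
{"name": "apply_moves", "arguments": {"delta_pos": [[0.006,-0.001,0],[0.012,-0.001,0],[0.012,-0.001,0]], "dr": [[0,0,0],[0,0,0],[0,0,0]], "jaw": [0.1,0.1,0.1]}}

```text
time: 39.33
tool_pos: [0.6059, 0.111, 0.1062]
tool_rot: [-3.141, 0.002, -2.778]
contact_force: [0.2, -1.4, 8.2]
opening: 0.0232
grip_force: 30.0
```

Call:
{"name": "apply_moves", "arguments": {"delta_pos": [[0.005,-0.001,0],[0.01,-0.001,0],[0.01,-0.001,0]], "dr": [[0,0,0],[0,0,0],[0,0,0]], "jaw": [0.1,0.1,0.1]}}

```text
time: 39.58
tool_pos: [0.609, 0.111, 0.1061]
tool_rot: [3.141, 0.0, -2.778]
contact_force: [-3.5, -0.5, 10.5]
opening: 0.0236
grip_force: 30.0
```

Call:
{"name": "apply_moves", "arguments": {"delta_pos": [[0.005,-0.001,0],[0.01,-0.001,0],[0.01,-0.001,0]], "dr": [[0,0,0],[0,0,0],[0,0,0]], "jaw": [0.1,0.1,0.1]}}

```text
time: 39.83
tool_pos: [0.6105, 0.1109, 0.1061]
tool_rot: [3.139, -0.005, -2.778]
contact_force: [-10.6, 0.8, 16.7]
opening: 0.0231
grip_force: 30.0
```

Call:
{"name": "apply_moves", "arguments": {"delta_pos": [[0.005,-0.001,0],[0.01,-0.001,0],[0.01,-0.001,0],[0.01,-0.001,0]], "dr": [[0,0,0],[0,0,0],[0,0,0],[0,0,0]], "jaw": [0.1,0.1,0.1,0.1]}}

```text
time: 40.17
tool_pos: [0.612, 0.1108, 0.106]
tool_rot: [3.137, -0.01, -2.777]
contact_force: [-20.1, -0.7, 20.7]
opening: 0.024
grip_force: 30.0
```

```bash
python3 - <<'E'
from h import *
o=telemetry.observe();print(o["tool_pos"],o["contact_force"])
seen((175,110,260,195))
im=eyes.read_camera("side")
C=np.array([.4945,.270,.051]);y=.103;u=np.array([np.cos(y),np.sin(y),0]);v=np.array([-u[1],u[0],0])
print(pix("side",[C+v*k+u*.064 for k in(.028,-.028,-.084)]))
E
```

```text
[0.61204753 0.11076365 0.10600713] [-20.1023067   -0.70681191  20.66306792]
seen [251. 123.] [260.  127.5] 174
seen [180.2 130. ] [212.5 150.8] 4773
seen [189.  137.8] [222.2 158.8] 4749
seen [198.  145.8] [229.  167.5] 4758
seen [228.  145.5] [232.2 151.8] 163
seen [208.2 153.5] [242.8 176.2] 5368
[[220.21640513 140.13786315]
 [230.16801229 147.86775137]
 [240.61385872 155.98693791]]
```

Call:
{"name": "apply_moves", "arguments": {"delta_pos": [[-0.014,0.001,0],[-0.014,0.001,0],[-0.014,0.001,0],[-0.014,0.001,0],[-0.014,0.001,0],[-0.014,0.001,0.08],[-0.014,0.001,0.18],[-0.014,0.001,0.28]], "dr": [[0,0,0],[0,0,0],[0,0,0],[0,0,0],[0,0,0],[0,0,0],[0,0,0],[0,0,0]], "jaw": [0.1,0.1,0.6,0.6,0.6,0.6,0.6,0.6]}}

```text
time: 40.93
tool_pos: [0.6105, 0.1098, 0.2166]
tool_rot: [3.14, -0.004, -2.778]
contact_force: [1.4, 0.3, 1.7]
opening: 0.0541
grip_force: 0.0
```

Call:
{"name": "apply_moves", "arguments": {"delta_pos": [[-0.02,-0.09,0],[-0.04,-0.18,0],[-0.06,-0.27,0],[-0.08,-0.36,0],[-0.1,-0.45,0],[-0.1,-0.45,0]], "dr": [[0,0,0],[0,0,0],[0,0,0],[0,0,0],[0,0,0],[0,0,0]], "jaw": [0.6,0.6,0.6,0.6,0.6,0.6]}}

```text
time: 41.43
tool_pos: [0.5701, -0.0761, 0.2164]
tool_rot: [-3.14, -0.002, -2.784]
contact_force: [0.2, 0.5, 0.4]
opening: 0.0551
grip_force: 0.0
```

```bash
python3 - <<'E'
from h import *
o=telemetry.observe();print(o["time"],o["tool_pos"],o["contact_force"])
seen((175,110,260,195))
im=eyes.read_camera("top");h=cv2.cvtColor(im,cv2.COLOR_RGB2HSV)
for lo in(0,):
    m=cv2.inRange(h,(lo,150,80),(lo+9,255,255));n,l,s,c=cv2.connectedComponentsWithStats(m)
    for i in range(1,n):
        if s[i][4]>8: print(s[i],c[i],onz("top",c[i],.139))
C=np.array([.4945,.270,.051]);u=np.array([np.cos(.103),np.sin(.103),0]);v=np.array([-u[1],u[0],0])
# carriage bar front/rear edge along two clear lines between rows (top face brightness step)
for k in(.056,0,-.056):
    g=[im[int(round(q[1])),int(round(q[0]))].tolist() for q in pix("top",[C+[0,0,.02]+v*k+u*d for d in np.arange(.05,.10,.005)])]; print(k,[sum(a)//3 for a in g])
E
```

```text
41.4333 [ 0.57008907 -0.07614517  0.21640361] [0.19786576 0.49272333 0.37834469]
seen [180.2 130. ] [212.8 150.8] 4780
seen [189.  137.8] [222.2 159. ] 4732
seen [198.  145.8] [229.  167.5] 4756
seen [228.  145.5] [232.2 151.8] 175
seen [208.2 153.5] [242.8 176.2] 5374
[218 150   8  12  70] [221.55714286 154.7       ] [[0.60464307 0.11255366 0.139     ]]
[206 176   8   5  33] [209.78787879 177.93939394] [[0.54023728 0.14477888 0.139     ]]
[129 186   8   5  30] [132.96666667 188.        ] [[0.51725623 0.35836816 0.139     ]]
0.056 [140, 83, 104, 191, 183, 184, 155, 191, 189, 187]
0 [156, 85, 165, 187, 185, 182, 178, 183, 182, 181]
-0.056 [129, 85, 109, 185, 179, 178, 182, 183, 182, 181]
```

```bash
python3 -c "
from cell import job
print(job.hand_in())"
```

```text
the job is handed in; nothing more can be done
None
```

I wound the carriage fully back, laid all four tubes in their own rows with the tongs, stood the tongs back in the holder, wound the carriage up against its stop (about 8 rad), and handed the job in at about 41 s; the hand-in call returned no verdict.

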